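Set up a frame tube on V-blocks for drilling

TASK

Set up the tube for drilling on the plywood board: stand the round-footed V-block centred on the round rubber pad and the square-footed one centred on the square pad, both grooves in line with the board's length, then lay the tube in the two grooves with its long connector end out beyond the round-footed block and its short cap beyond the square-footed one. Last, stand the wooden drill guide upright on the board, astride the tube and midway between the two V-blocks. Do not shift the sanding block, the glue bottle or the tape measure.

Things in the scene. Friction and masses are not known exactly. Their poses are not given: they have to be found in the camera images.
- board: Plywood drilling board fixed to the bench, 90 mm (its x) by 230 mm (its y, the board's length) by 12 mm thick. Origin at the centre of its underside, z up; its top is 12 mm above the bench. The two rubber pads lie on its long centre line, 65 mm either side of its centre; which pad is at which end differs.
- round_pad: Round black rubber pad fixed on the board, 60 mm in diameter, 2 mm thick: the place of the round-footed V-block. Origin at the centre of its underside (on the board's top), axes parallel to the board's.
- square_pad: Square black rubber pad fixed on the board, 60 by 60 mm, 2 mm thick: the place of the square-footed V-block. Origin at the centre of its underside (on the board's top), axes parallel to the board's.
- round_block: Loose aluminium V-block, 56 mm high, 0.25 kg, on a dark round foot (56 mm across, 10 mm thick). Origin: centre of its underside, z up. Body 40 mm (x) by 26 mm (y), solid to 40 mm up, the bottom of the 90-degree groove, which runs along y; tube axis 57 mm above the underside. Grip from above across the 26 mm, about 33 mm up. Same when turned half round.
- square_block: Loose aluminium V-block on a dark square foot (56 by 56 by 10 mm), otherwise exactly like the round-footed one: 56 mm high, body 40 mm (x) by 26 mm (y), groove along y, tube axis 57 mm above its underside, 0.25 kg. Origin: centre of its underside, z up. Same when turned half round.
- tube: Loose grey round tube, 24 mm thick, 0.18 kg, with 34 mm square teal ends: long connector (50 mm, dark mouth) at +x, short cap (18 mm) at -x. Origin on the axis, middle of the bare part; x along the tube. Bare from -90 to +90 mm, ends at +140 and -108. It starts flat on its square ends, axis 17 mm up. In the V-blocks its axis is 71 mm above the bench, with 12 mm to spare each way along it.
- guide: Loose wooden drill guide, an upside-down U standing upright, 0.16 kg. Origin: centre of its underside, z up. Legs 8 mm thick, 80 mm high at its -x and +x sides, 44 mm apart inside, 60 mm over all; 36 mm deep along y, the way the tube runs through. Roof top 92 mm up; on it a 22 mm square grip block with a steel bush, up to 122 mm. Clears the tube by 9 mm. Same when turned half round.
- sanding_block: Bystander: sanding block, black below and yellow above, 70 by 100 by 30 mm, loose. Origin at the centre of its underside.
- glue: Bystander: white glue bottle, 56 mm in diameter, 90 mm high, standing loose. Origin at the centre of its underside.
- tape_measure: Bystander: yellow tape measure case lying on its side, 70 by 75 by 36 mm, loose. Origin at the centre of its underside.
Mind the look-alikes: they are no part of the job. Of the things that look like the tube, the largest one is meant. Leave any blue look-alike of the square_block alone.

How it is judged (in metres and radians):
On the way, in this order (a step that is already met when the one before it is completed fails the run):
1. both V-blocks stand on their own pads, in line with the board (horizontal distance between round_block and round_pad below 0.01 m and z of round_block in the frame of round_pad between -0.002 and 0.006 m and angle between each of round_block, square_block's own z axis and vertical below 0.06 rad and angle between the y axis of each of round_block, square_block and the y axis of board, either way round below 0.17 rad and horizontal distance between square_block and square_pad below 0.01 m and z of square_block in the frame of square_pad between -0.002 and 0.006 m), for 0.2 s.
2. the tube lies in both grooves, the right way round (all of step 1 and x of tube in the frame of board between -0.012 and 0.012 m and y of tube in the frame of board between -0.018 and 0.018 m and z of tube in the frame of board between 0.066 and 0.077 m and angle between the x axis of tube and the y axis of board, either way round below 0.12 rad and angle between tube's own x axis and vertical between 1.53 and 1.612 rad and x of round_pad in the frame of tube above 0.03 m), for 0.2 s.
3. the drill guide stands astride the tube, midway between the blocks (all of step 2 and x of guide in the frame of board between -0.012 and 0.012 m and y of guide in the frame of board between -0.012 and 0.012 m and z of guide in the frame of board between 0.009 and 0.016 m and angle between guide's own z axis and vertical below 0.06 rad and angle between the y axis of guide and the y axis of board, either way round below 0.2 rad), for 0.2 s.
At the end, for the whole second after the job is handed in: V-blocks upright on the pads of their shape (10 mm, 10 deg). Tube level in both grooves (12 mm across, 18 mm along, 7 deg), long connector at the round pad. Guide upright on the board astride the tube, within 12 mm of the board's centre each way, 11 deg. All at rest (all of step 3 and linear speed of each of round_block, square_block, tube, guide below 0.02 m/s and angular speed of each of round_block, square_block, tube, guide below 0.15 rad/s); the robot touches nothing.
It fails at once if a bystander (sanding block, glue bottle, tape measure) shifted by more than 30 mm (distance of any of sanding_block, glue, tape_measure from where it was at the start of the episode above 0.03 m).
It also fails if it takes over 109 s, if anything falls off the work surface, if the arm or the gripper's body presses on something with over 40 N, if the wrist force passes 120 N, or if a joint passes its speed limit or range.

ROBOT

A 7-joint arm with a two-finger parallel gripper is mounted at the origin on the work surface. World frame = base frame: x ahead of the robot, y to its left, z up, the work surface at z = 0. Lengths are in mm, angles in rad, forces in N, time in s.
With the tool pointing down it reaches from about 400 to 900 mm from the base axis. Payload 5.5 kg.
Tool frame: the origin (TCP) lies at the very end of the fingers, on their centre line; the grasp point (between the pads) lies 19 mm behind it (ctrl.grasp_offset is the distance from the TCP to the grasp point, in mm); x points along the fingers, z is the direction in which the jaws open and shut, and the axes are right-handed (so a half turn about x gives the same grasp; the last joint's range is limited). The gripper opens to 92 mm and grips with 3 to 60 N. Pads are 19 mm wide; open, the fingers measure 130 mm over their backs; the gripper's body (75 mm by 190 mm) begins 47 mm behind the grasp point.
Start: joints at [1.453, 0.501, -0.427, 1.55, 0.221, 1.138, -0.21], TCP at [241.614, -603.426, 226.729] pointing down, gripper open.
Joint ranges: [-2.88, 2.88], [-0.31, 2.03], [-1.54, 1.56], [0.2, 2.42], [-1.41, 4.55], [0.19, 2.02], [-2.57, 2.57]. Speed limits (rad/s): [2.57, 2.57, 3.14, 3.14, 3.14, 3.14, 3.14].

INTERFACE

Orientations are given as a unit quaternion [w, x, y, z].
In Python, from bench import monitor, camera, workorder, ctrl gives the robot as it stands.
- The arm moves only by the shell command python3 -m crank 'ROWS' [FORCE]. ROWS is JSON, a list of rows, each a list of 7 numbers: the shift along the tool's x, y, z in cm, then the turn, a rotation vector about the tool's x, y, z in degrees, then the finger opening in cm, from 0 to 9.18. A call has 1 to 10 rows; each row shifts and turns the commanded pose from where the row before left it, along the tool's axes as they then stand; what a row does not reach is not made up. A row lasts 1/10 s, in which the tool goes at most 50 mm and 8.59 degrees, less where a joint would pass 70% of its speed; a pose out of reach is approached as far as the arm can. A call with a gripper value outside its range is refused whole. The fingers move at their own pace and stop on an object; FORCE is the grip in N (left out, the last holds). Time passes only in rows, so rows that do not move let the fingers close. It gives the time, the measured TCP pose, the force and the opening at its end, in the units of the state.
- monitor.get_state(): the state, without advancing time (a new reading comes with each control period).
- camera(name): name is "side" or "top"; returns a dict with "pixels" (400x640x3 uint8, red, green, blue), "fx", "fy", "cx", "cy" (pixels), "world_from_camera" (4x4, takes a point from camera to world coordinates). Camera axes: x right, y down, z forward; pixel columns grow to the right and rows downward; lengths in mm; the calibration is good to about 2 mm. A picture is of the moment at which its call begins. There is no depth.
- workorder.finish_job(): hands the job in, once; it reports no verdict.
The state is a dict: "time_s": time; "joints": joint angles; "qd": joint speeds; "joint_efforts": joint torques, N m; "tool_pos": TCP position; "tcp_rot": TCP orientation; "force": force on the tool from outside, world axes, zero at the start; "ft_torque": the same for the moment, N m; "opening": finger opening in mm.
Only numpy, scipy, OpenCV 4.12 (cv2) and the standard library are available. Lean on these libraries where they do the work, as an engineer would, in place of code of your own. Each camera call takes 0.05 s, during which the arm holds its last target.

## Working session

There is one attempt and no reset: what is moved stays moved. The work goes in short steps, Python scripts to look and compute and a shell command to move; the robot and the scene stay as the last step left them, time stands still between calls to the robot, and variables do not carry over. Pictures are saved under pics/ and viewed, and the job is handed in when it is done.

```bash
ls; mkdir -p pics; python3 - <<'E'
from bench import monitor, camera, ctrl
import cv2, numpy as np
print(monitor.get_state(), ctrl.grasp_offset)
for n in ("top","side"):
    c=camera(n); cv2.imwrite(f"pics/{n}0.png",c["pixels"][:,:,::-1])
    print(n,c["fx"],c["fy"],c["cx"],c["cy"],np.round(c["world_from_camera"],4).tolist())
E
```

```text
pics
{'time_s': 0.0, 'joints': array([ 1.45321938,  0.50186048, -0.42680347,  1.55145738,  0.22081168,
        1.13828178, -0.21029802]), 'qd': array([ 5.75864584e-04, -1.22383460e-03,  7.90832078e-05, -1.15967792e-03,
       -5.78032859e-04, -2.50261994e-04,  8.60464136e-06]), 'joint_efforts': array([-1.46795132e-04, -5.66595590e+01, -5.81590980e+00, -2.79111689e+01,
       -6.84574898e-02,  3.07249278e-02,  1.70716107e-04]), 'tool_pos': array([ 241.2711725 , -602.80761713,  225.66844332]), 'tcp_rot': array([ 0.58504389,  0.39672861,  0.58615603, -0.39591812]), 'force': array([ 0.37748496, -0.15387711, -0.02043132]), 'ft_torque': array([ 0.01178118, -0.04584527,  0.01086044]), 'opening': 91.72266615406299} 18.8
top 389.16494281316886 389.16494281316886 315.0434965738967 201.0308522043339 [[-0.0092, -0.9953, 0.0969, 389.1104], [-0.9999, 0.01, 0.008, -105.6084], [-0.0089, -0.0968, -0.9953, 1145.1727], [0.0, 0.0, 0.0, 1.0]]
side 458.11990515941824 458.11990515941824 322.15356444475265 200.98058050151806 [[-0.9859, -0.1269, 0.1092, 338.4195], [-0.1671, 0.7055, -0.6888, 874.7647], [0.0104, -0.6973, -0.7167, 1048.9853], [0.0, 0.0, 0.0, 1.0]]
```

View pics/top0.png

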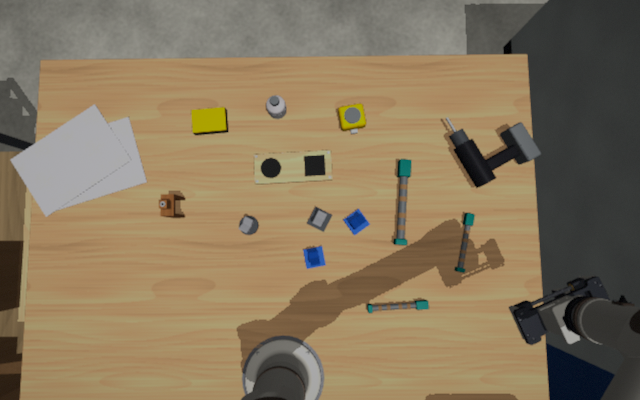

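View pics/side0.png

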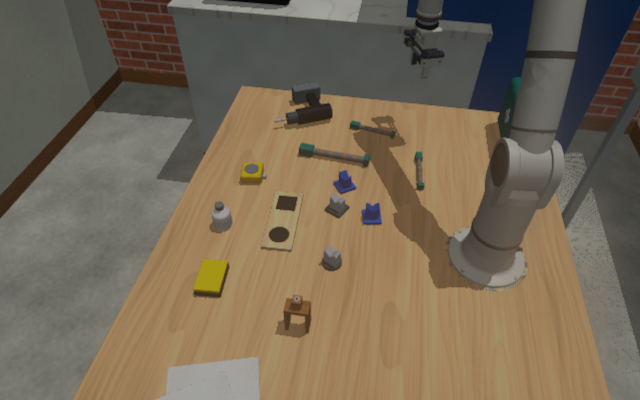

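The top view shows the board at (293,167), with the round pad at (271,168) and the square pad at (315,166). The grey round-footed block is at (248,225) and the grey square-footed block at (319,218). The guide is at (172,204). The bystanders are the sanding block (209,121), glue (276,106) and tape (352,117).
- **Tube candidates:** (403,202), (465,243) and (398,306). The first is the longest, so it is the one meant.
- **Square-block candidates:** grey (319,218), and blue at (356,222) and (315,257). The grey one fits.

I'll enlarge these to confirm.

```bash
cat > h.py <<'E'
import numpy as np, cv2
from bench import monitor, camera
from scipy.spatial.transform import Rotation as R
def ray(c,u,v):
    T=np.asarray(c["world_from_camera"]); d=T[:3,:3]@np.array([(u-c["cx"])/c["fx"],(v-c["cy"])/c["fy"],1.]); return T[:3,3],d
def onz(c,u,v,z):
    o,d=ray(c,u,v); return (o+d*(z-o[2])/d[2])[:2]
def proj(c,p):
    T=np.asarray(c["world_from_camera"]); q=T[:3,:3].T@(np.asarray(p,float)-T[:3,3]); return np.array([c["fx"]*q[0]/q[2]+c["cx"],c["fy"]*q[1]/q[2]+c["cy"]])
def tri(c1,p1,c2,p2):
    o1,d1=ray(c1,*p1);o2,d2=ray(c2,*p2)
    A=np.stack([d1,-d2],1);s=np.linalg.lstsq(A,o2-o1,rcond=None)[0]
    a=o1+d1*s[0];b=o2+d2*s[1];return (a+b)/2,np.linalg.norm(a-b)
def crop(c,name,u0,v0,w,h,s):
    im=c["pixels"][v0:v0+h,u0:u0+w,::-1]; cv2.imwrite("pics/"+name,cv2.resize(im,None,fx=s,fy=s,interpolation=cv2.INTER_CUBIC))
E
python3 - <<'E'
from h import *
t=camera("top");s=camera("side")
np.savez("c0.npz",t=t["pixels"],s=s["pixels"])
crop(t,"t1.png",235,145,200,125,4)
crop(s,"s1.png",240,130,150,150,4)
E
```

```text
(no output)
```

View pics/t1.png

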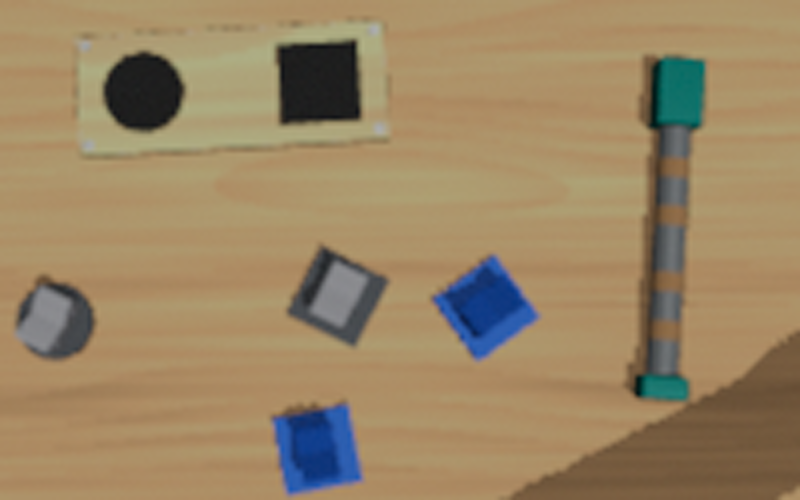

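View pics/s1.png

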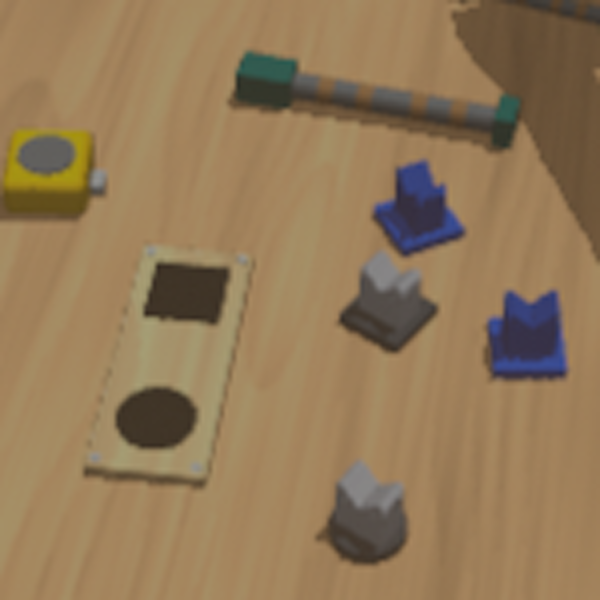

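```bash
cat > m.py <<'E'
from h import *
def blobs(mask,amin=30):
    n,l,st,ce=cv2.connectedComponentsWithStats(mask.astype(np.uint8)); return [(st[i],ce[i],(l==i).astype(np.uint8)) for i in range(1,n) if st[i][4]>=amin]
def rect(m):
    return cv2.minAreaRect(max(cv2.findContours(m,cv2.RETR_EXTERNAL,cv2.CHAIN_APPROX_NONE)[0],key=cv2.contourArea))
E
python3 - <<'E'
from m import *
t=camera("top"); im=t["pixels"]; hsv=cv2.cvtColor(im,cv2.COLOR_RGB2HSV); H,S,V=[hsv[...,i].astype(int) for i in range(3)]
roi=np.zeros(H.shape,bool); roi[90:280,150:440]=1
def show(name,mask,z):
    for st,ce,m in blobs(mask&roi):
        r=rect(m); w=onz(t,*ce,z); 
        c=cv2.boxPoints(r); cw=np.array([onz(t,*p,z) for p in c]); e=cw[1]-cw[0]; f=cw[2]-cw[1]
        print(name,np.round(ce,1),st[4],"w",np.round(w,1),"rectc",np.round(cw.mean(0),1),"sides",np.round([np.hypot(*e),np.hypot(*f)],0),"ang",np.round(np.degrees([np.arctan2(e[1],e[0]),np.arctan2(f[1],f[0])]),1))
show("black",(V<50),14)
show("boardcol",(H>19)&(H<35)&(S<125)&(V>130),12)
show("light",(S<60)&(V>110),50)
show("grey",(S<75)&(V>45)&(V<105),10)
show("greyall",(S<75)&(V>45),10)
show("teal",(H>75)&(H<95)&(S>120),34)
for p in [(248,225),(245,222),(319,212),(320,220),(403,190),(262,160),(293,160),(172,205),(300,180)]: print(p,hsv[p[1],p[0]])
crop(t,"g1.png",150,185,50,40,12)
s=camera("side"); crop(s,"g2.png",270,285,50,55,10)
E
```

```text
black [314.3 165. ] 355 w [605.8 -95.2] rectc [605.9 -95.1] sides [55. 56.] ang [ -87.  -177.1]
black [270.4 167.6] 270 w [599.6  34.1] rectc [599.9  33.9] sides [50. 51.] ang [-90.6 180. ]
boardcol [407.2 113.9] 345 w [ 758. -374.] rectc [ 762.1 -380.9] sides [176.  34.] ang [-90.7 177.7]
boardcol [312.  114.1] 321 w [760.8 -89.7] rectc [763.8 -74.4] sides [169.  29.] ang [ -87.2 -177.5]
boardcol [153.6 113.8] 60 w [767.5 385.7] rectc [766.8 383. ] sides [27. 25.] ang [ -90.7 -178.3]
boardcol [249.6 117.4] 188 w [752.7  96.9] rectc [755.6  94.4] sides [141.  15.] ang [ -90.7 -179.9]
boardcol [269.5 157. ] 3461 w [631.8  37. ] rectc [620.   90.1] sides [186. 576.] ang [  0.3 -92.1]
boardcol [395.4 137.7] 964 w [ 685.9 -336.7] rectc [ 686.8 -310.2] sides [ 46. 312.] ang [ -0.8 -90.7]
boardcol [157.6 136.2] 53 w [698.6 371.7] rectc [697.6 365.9] sides [57.  9.] ang [ -90.7 -178.4]
boardcol [426.7 150.2] 86 w [ 646.9 -427.9] rectc [ 646.4 -418.5] sides [12. 92.] ang [ -4.3 -93.2]
boardcol [419.2 157.7] 90 w [ 624.7 -404.9] rectc [ 623.7 -404.4] sides [118.  10.] ang [-88.7 179.6]
boardc
[... 3760 characters left out ...]
 221.1] 55 w [ 438.5 -345.7] rectc [ 438.7 -346.1] sides [23. 17.] ang [-90.6 178.2]
greyall [400.7 234.1] 73 w [ 400.8 -344. ] rectc [ 400.5 -346.4] sides [26. 29.] ang [ -8.  -96.9]
greyall [317.7 261.3] 47 w [ 324.8 -102.6] rectc [335.9 -91.9] sides [60. 57.] ang [ -80.3 -170.3]
teal [403.9 167.7] 199 w [ 591.4 -354.1] rectc [ 590.5 -354.4] sides [35. 47.] ang [-90.6 178.1]
teal [400.  241.3] 67 w [ 380.2 -336.4] rectc [ 379.6 -336.4] sides [34. 14.] ang [-90.5 178.2]
(248, 225) [114   9 140]
(245, 222) [120   7 143]
(319, 212) [114   9 143]
(320, 220) [120   7 138]
(403, 190) [ 96  11 112]
(262, 160) [ 24  75 173]
(293, 160) [ 29  63 173]
(172, 205) [ 14 168 129]
(300, 180) [ 26  66 173]
```

View pics/g1.png

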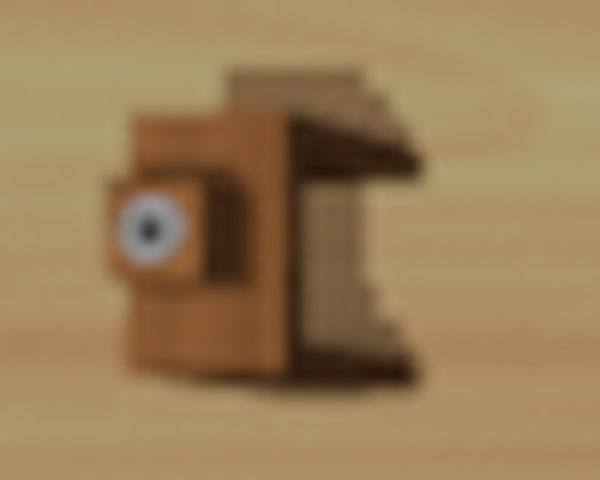

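View pics/g2.png

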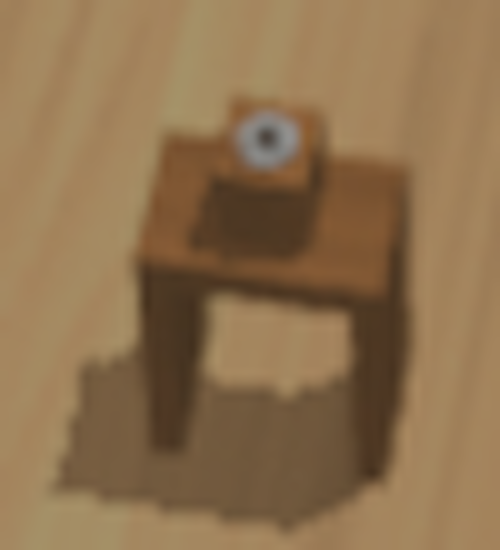

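The guide crop shows it upright, with its bush at top-view px (162,204) and its legs along the image vertical. The board, the grey blocks and the largest tube are confirmed. Now I'll write a helper that converts a target into tool-axis shifts.

```bash
cat > plan.py <<'E'
import sys
from h import *
def go(p=None,yaw=None):
    s=monitor.get_state(); q=s["tcp_rot"]; r=R.from_quat([q[1],q[2],q[3],q[0]]); M=r.as_matrix()
    out={"t":round(s["time_s"],2),"pos":np.round(s["tool_pos"],1).tolist(),"x":np.round(M[:,0],3).tolist(),"zyaw":round(np.degrees(np.arctan2(M[1,2],M[0,2])),2),"j7":round(s["joints"][6],2),"F":np.round(s["force"],1).tolist(),"open":round(s["opening"],1)}
    print(out)
    if p is not None: print("shift cm",np.round(M.T@(np.array(p)-s["tool_pos"])/10,2))
    if yaw is not None:
        y=np.radians(yaw); z=np.array([np.cos(y),np.sin(y),0]); x=np.array([0,0,-1.]); N=np.stack([x,np.cross(z,x),z],1)
        if np.dot(z,M[:,2])<0: N[:,1:]*=-1
        rv=np.degrees(R.from_matrix(M.T@N).as_rotvec()); print("turn deg",np.round(rv,2))
        if p is not None: print("shift after turn",np.round(N.T@(np.array(p)-s["tool_pos"])/10,2))
if __name__=="__main__":
    a=[float(v) for v in sys.argv[1:]]
    go(a[:3] if len(a)>=3 else None, a[3] if len(a)>3 else None)
E
python3 plan.py 447 -107.5 226 63
```

```text
{'t': 0.3, 'pos': [241.5, -603.2, 226.4], 'x': [-0.0, 0.001, -1.0], 'zyaw': np.float64(-68.18), 'j7': np.float64(-0.21), 'F': [-0.9, -0.3, -1.1], 'open': 91.8}
shift cm [  0.06  37.5  -38.38]
turn deg [ 4.882e+01 -4.000e-02  1.000e-02]
shift after turn [ 4.00e-02 -4.20e+00 -5.35e+01]
```

```bash
python3 -m crank '[[0,0,0,8.14,0,0,9],[0,0,0,8.14,0,0,9],[0,0,0,8.14,0,0,9],[0,0,0,8.14,0,0,8],[0,0,0,8.14,0,0,8],[0,0,0,8.14,0,0,7],[0,0,-4,0,0,0,7],[0,0,-4,0,0,0,7],[0,0,-4,0,0,0,7],[0,0,-4,0,0,0,7]]' 20; python3 plan.py 447 -107.5 120 63
```

```text
time_s: 1.3
tool_pos: [314.9, -459.4, 226.7]
tcp_rot: [0.369, 0.603, 0.369, -0.603]
force: [0.9, -0.2, 0.5]
opening: 69.9
{'t': 1.3, 'pos': [314.9, -459.4, 226.7], 'x': [0.0, -0.0, -1.0], 'zyaw': np.float64(-117.03), 'j7': np.float64(-1.22), 'F': [0.9, -0.2, 0.5], 'open': 69.9}
shift cm [ 10.67  -4.22 -37.35]
turn deg [-0.03 -0.   -0.01]
shift after turn [ 10.67  -4.2  -37.35]
```

```bash
python3 -m crank '[[0,-0.5,-4.5,0,0,0,7],[0,-0.5,-4.5,0,0,0,7],[0,-0.5,-4.5,0,0,0,7],[1,-0.5,-4.5,0,0,0,7],[1,-0.5,-4.5,0,0,0,7],[2,-0.5,-4.5,0,0,0,7],[2,-0.5,-4.5,0,0,0,7],[2,-0.5,-4.5,0,0,0,7],[2,0,0,0,0,0,7],[0,0,0,0,0,0,7]]'; python3 plan.py 447 -107.5 70 63
```

```text
time_s: 2.3
tool_pos: [440.7, -120.0, 124.8]
tcp_rot: [-0.369, -0.601, -0.372, 0.603]
force: [-0.5, 0.3, 0.3]
opening: 70.0
{'t': 2.3, 'pos': [440.7, -120.0, 124.8], 'x': [-0.004, 0.002, -1.0], 'zyaw': np.float64(-116.8), 'j7': np.float64(-2.03), 'F': [-0.5, 0.3, 0.3], 'open': 70.0}
shift cm [ 5.48  0.03 -1.4 ]
turn deg [0.2  0.01 0.26]
shift after turn [ 5.48 -0.   -1.4 ]
```

```bash
python3 -m crank '[[1.5,0,-1.4,0,0,0,7],[1.5,0,0,0,0,0,7],[1.5,0,0,0,0,0,7],[0.5,0,0,0,0,0,7],[0,0,0,0,0,0,7],[0,0,0,0,0,0,7]]'; python3 plan.py 447 -107.5 16 63; python3 - <<'E'
from h import *
t=camera("top");s=camera("side");crop(t,"t2.png",270,180,100,75,8);crop(s,"s2.png",300,170,80,60,8)
E
```

```text
time_s: 2.9
tool_pos: [449.0, -110.3, 77.5]
tcp_rot: [0.369, 0.603, 0.369, -0.603]
force: [0.5, 0.2, 0.3]
opening: 70.5
{'t': 2.9, 'pos': [449.0, -110.3, 77.5], 'x': [0.001, -0.001, -1.0], 'zyaw': np.float64(-117.09), 'j7': np.float64(-2.13), 'F': [0.5, 0.2, 0.3], 'open': 70.5}
shift cm [ 6.15 -0.32 -0.16]
turn deg [-0.09  0.   -0.06]
shift after turn [ 6.15 -0.31 -0.16]
```

View pics/t2.png

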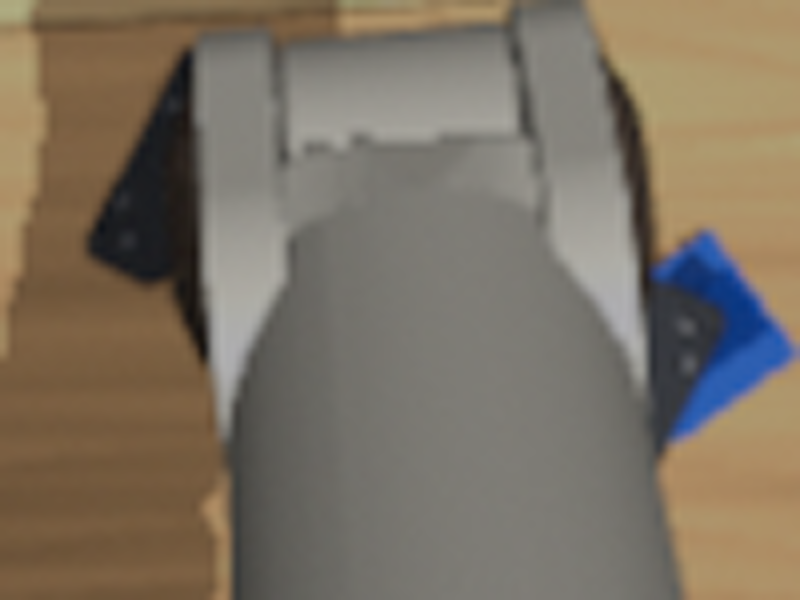

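View pics/s2.png

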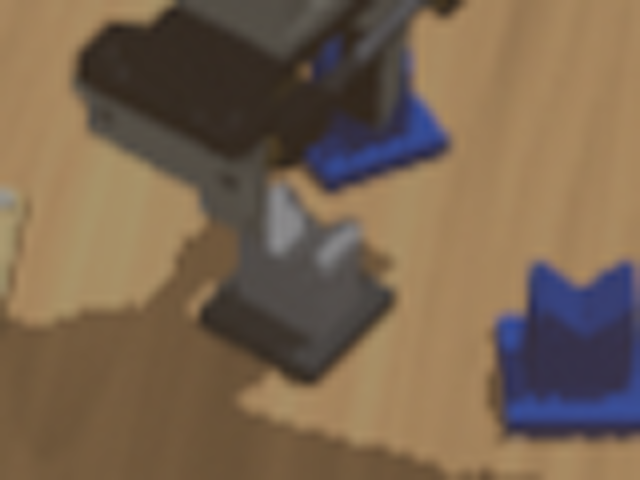

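The square-footed block sits below, between the open fingers. Descending now.

```bash
python3 -m crank '[[1.5,-0.3,-0.1,0,0,0,6],[1.5,0,0,0,0,0,6],[1.5,0,0,0,0,0,6],[1.0,0,0,0,0,0,6],[0.6,0,0,0,0,0,6],[0,0,0,0,0,0,6],[0,0,0,0,0,0,6]]'; python3 plan.py 447 -107.5 16 63
```

```text
time_s: 3.7
tool_pos: [446.7, -107.3, 16.1]
tcp_rot: [0.37, 0.603, 0.369, -0.603]
force: [0.8, 0.2, 0.1]
opening: 59.9
{'t': 3.7, 'pos': [446.7, -107.3, 16.1], 'x': [0.001, -0.0, -1.0], 'zyaw': np.float64(-117.01), 'j7': np.float64(-2.22), 'F': [0.8, 0.2, 0.1], 'open': 59.9}
shift cm [0.01 0.03 0.01]
turn deg [-0.01 -0.01 -0.03]
shift after turn [0.01 0.03 0.01]
```

```bash
python3 -m crank '[[0,0,0,0,0,0,4],[0,0,0,0,0,0,3],[0,0,0,0,0,0,2],[0,0,0,0,0,0,1.5],[0,0,0,0,0,0,1.5],[0,0,0,0,0,0,1.5],[0,0,0,0,0,0,1.5]]' 25; python3 plan.py
```

```text
time_s: 4.4
tool_pos: [446.4, -107.3, 15.9]
tcp_rot: [0.369, 0.603, 0.369, -0.603]
force: [-1.2, -0.7, 1.6]
opening: 26.1
{'t': 4.4, 'pos': [446.4, -107.3, 15.9], 'x': [0.0, -0.0, -1.0], 'zyaw': np.float64(-117.01), 'j7': np.float64(-2.22), 'F': [-1.2, -0.7, 1.6], 'open': 26.1}
```

```bash
python3 -m crank '[[-1,0,0,0,0,0,1.5],[-2,0,0,0,0,0,1.5],[-2,0,0,0,0,0,1.5],[-2,0,0,-7.4,0,0,1.5],[0,0,0,-7.4,0,0,1.5],[0,0,0,-7.4,0,0,1.5],[0,0,0,-7.4,0,0,1.5],[0,0,0,0,0,0,1.5],[0,0,0,0,0,0,1.5]]'; python3 plan.py 605.9 -95.1 60 92.7
```

```text
time_s: 5.3
tool_pos: [446.1, -107.4, 85.9]
tcp_rot: [0.51, 0.49, 0.51, -0.49]
force: [-0.4, 0.3, -2.0]
opening: 25.9
{'t': 5.3, 'pos': [446.1, -107.4, 85.9], 'x': [-0.0, 0.0, -1.0], 'zyaw': np.float64(-87.64), 'j7': np.float64(-1.68), 'F': [-0.4, 0.3, -2.0], 'open': 25.9}
shift cm [ 2.58 16.02 -0.57]
turn deg [-0.34 -0.01  0.01]
shift after turn [ 2.59 16.02 -0.48]
```

```bash
python3 -m crank '[[0,2,0,-0.3,0,0,1.5],[0,3,0,0,0,0,1.5],[0,4,0,0,0,0,1.5],[0,3.5,-0.3,0,0,0,1.5],[0.5,2,-0.2,0,0,0,1.5],[1,1.5,0,0,0,0,1.5],[1,0,0,0,0,0,1.5],[0,0,0,0,0,0,1.5],[0,0,0,0,0,0,1.5]]'; python3 plan.py 605.9 -95.1 30 92.7;  python3 - <<'E'
from h import *
t=camera("top");s=camera("side");crop(t,"t3.png",240,140,100,75,8);crop(s,"s3.png",240,165,90,80,7)
E
```

```text
time_s: 6.2
tool_pos: [604.3, -94.5, 60.1]
tcp_rot: [0.512, 0.487, 0.513, -0.488]
force: [-1.0, 0.1, -1.8]
opening: 26.1
{'t': 6.2, 'pos': [604.3, -94.5, 60.1], 'x': [-0.002, -0.0, -1.0], 'zyaw': np.float64(-87.18), 'j7': np.float64(-1.77), 'F': [-1.0, 0.1, -1.8], 'open': 26.1}
shift cm [3.01 0.16 0.07]
turn deg [ 0.12 -0.    0.14]
shift after turn [3.01 0.15 0.07]
```

View pics/t3.png

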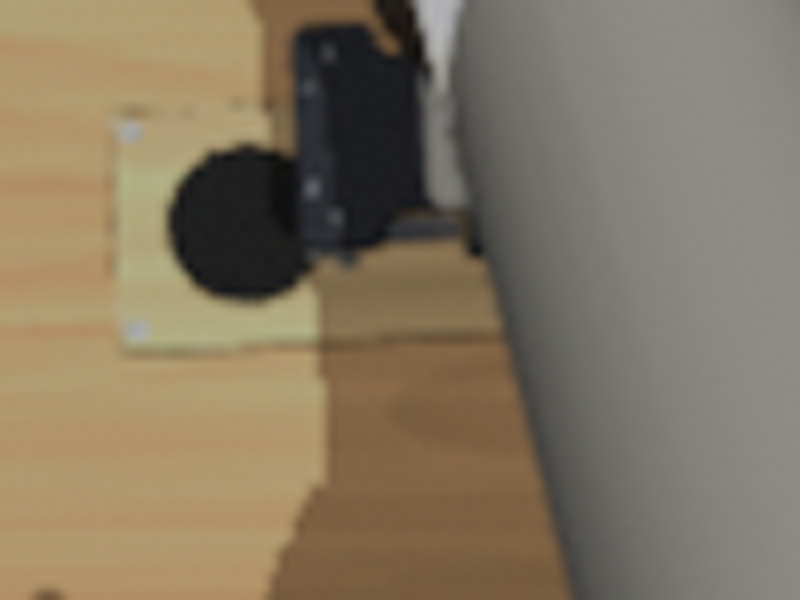

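View pics/s3.png

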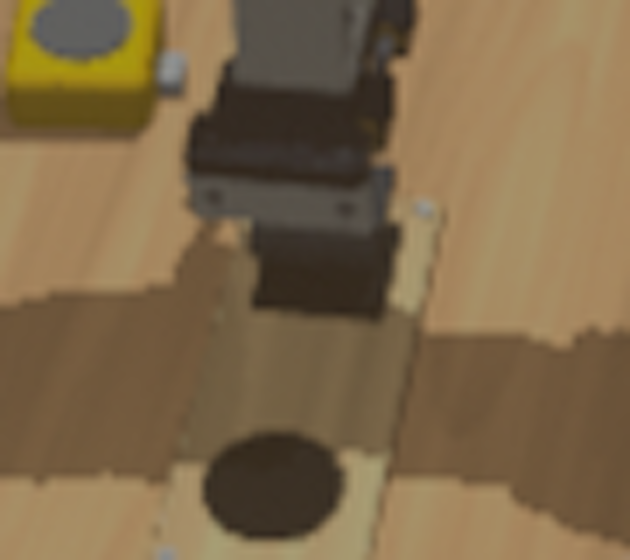

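The square block hangs squarely over the square pad, and the round pad is clear. Lowering.

```bash
python3 -m crank '[[1,0.15,0.07,0,0,0,1.5],[1,0,0,0,0,0,1.5],[0.5,0,0,0,0,0,1.5],[0.3,0,0,0,0,0,1.5],[0.15,0,0,0,0,0,1.5],[0,0,0,0,0,0,1.5],[0,0,0,0,0,0,1.5]]'; python3 plan.py 605.9 -95.1 30 92.7
```

```text
time_s: 7.0
tool_pos: [607.7, -94.9, 31.4]
tcp_rot: [0.513, 0.487, 0.512, -0.487]
force: [-0.5, 0.1, -2.4]
opening: 25.6
{'t': 7.0, 'pos': [607.7, -94.9, 31.4], 'x': [0.0, 0.0, -1.0], 'zyaw': np.float64(-87.12), 'j7': np.float64(-1.78), 'F': [-0.5, 0.1, -2.4], 'open': 25.6}
shift cm [ 0.14 -0.18  0.01]
turn deg [ 0.18  0.   -0.02]
shift after turn [ 0.14 -0.18  0.01]
```

```bash
python3 -m crank '[[0.1,-0.15,0,0,0,0,1.5],[0.1,0,0,0,0,0,1.5],[0,0,0,0,0,0,1.5]]'; python3 plan.py 605.9 -95.1 30 92.7
```

```text
time_s: 7.3
tool_pos: [606.0, -95.1, 29.9]
tcp_rot: [0.513, 0.487, 0.512, -0.487]
force: [-2.5, -0.1, 3.7]
opening: 25.8
{'t': 7.3, 'pos': [606.0, -95.1, 29.9], 'x': [0.0, -0.0, -1.0], 'zyaw': np.float64(-87.12), 'j7': np.float64(-1.79), 'F': [-2.5, -0.1, 3.7], 'open': 25.8}
shift cm [-0.01 -0.01 -0.  ]
turn deg [ 0.18  0.03 -0.01]
shift after turn [-0.01 -0.01 -0.  ]
```

Contact felt at the expected height. Releasing and lifting.

```bash
python3 -m crank '[[0,0,0,0,0,0,3.5],[0,0,0,0,0,0,6],[0,0,0,0,0,0,6],[-1.5,0,0,0,0,0,6],[-2.5,0,0,0,0,0,6],[-2.5,0,0,0,0,0,6],[-2.5,0,0,0,0,0,6],[0,-4,0,0,0,0,6],[0,-4,0,0,0,0,6],[0,-4,0,0,0,0,6]]'; python3 plan.py 431.4 99.5 110 63.7
```

```text
time_s: 8.3
tool_pos: [485.2, -101.0, 120.3]
tcp_rot: [0.513, 0.487, 0.512, -0.487]
force: [1.4, -0.7, -0.5]
opening: 60.1
{'t': 8.3, 'pos': [485.2, -101.0, 120.3], 'x': [0.001, -0.001, -1.0], 'zyaw': np.float64(-87.1), 'j7': np.float64(-1.67), 'F': [1.4, -0.7, -0.5], 'open': 60.1}
shift cm [  1.01  -4.36 -20.3 ]
turn deg [ 2.92e+01  2.00e-02 -9.00e-02]
shift after turn [  1.03 -13.71 -15.59]
```

```bash
python3 -m crank '[[0,-0.5,-4.1,0,0,0,6],[0,-0.5,-4.1,0,0,0,6],[0,-0.5,-4.1,0,0,0,6],[0,-0.5,-4.1,0,0,0,6],[0,-1,-3.9,0,0,0,6],[0,0,0,-8.3,0,0,6],[0,0,0,-8.3,0,0,6],[0,0,0,-8.3,0,0,6],[0,0,0,-8.3,0,0,6],[0,0,0,-8.3,0,0,6]]'
python3 -m crank '[[0,0,0,-8.3,0,0,6],[0,0,0,-8.3,0,0,6],[0,0,0,-8.3,0,0,6],[0,0,0,-8.3,0,0,6],[0,0,0,-8.3,0,0,6],[0,0,0,-8.3,0,0,6],[0,0,0,-8.3,0,0,6],[0,0,0,-8.3,0,0,6],[0,0,0,-8.3,0,0,6],[0,0,0,-8.3,0,0,6]]'
python3 -m crank '[[0,0,0,-8.3,0,0,6],[0,0,0,-8.3,0,0,6],[0,0,0,-8.3,0,0,6],[0,0,0,0,0,0,6],[0,0,0,0,0,0,6]]'; python3 plan.py 431.4 99.5 110 63.7
```

```text
time_s: 9.3
tool_pos: [446.4, 100.3, 120.3]
tcp_rot: [0.653, 0.272, 0.652, -0.272]
force: [0.8, 0.9, -0.5]
opening: 60.0
time_s: 10.3
tool_pos: [446.4, 99.9, 120.1]
tcp_rot: [0.669, -0.229, 0.669, 0.228]
force: [1.4, -0.3, -0.7]
opening: 60.1
time_s: 10.8
tool_pos: [446.2, 100.1, 119.7]
tcp_rot: [0.606, -0.365, 0.606, 0.364]
force: [-0.6, 0.3, 0.1]
opening: 60.2
{'t': 10.8, 'pos': [446.2, 100.1, 119.7], 'x': [0.001, -0.0, -1.0], 'zyaw': np.float64(62.05), 'j7': np.float64(0.1), 'F': [-0.6, 0.3, 0.1], 'open': 60.2}
shift cm [ 0.97  1.28 -0.75]
turn deg [-1.65  0.01  0.03]
shift after turn [ 0.97  1.3  -0.71]
```

```bash
python3 -m crank '[[2,1.3,-0.7,-1.65,0,0,6],[2,0,0,0,0,0,6],[0,0,0,0,0,0,6],[0,0,0,0,0,0,6]]'; python3 plan.py 431.4 99.5 16 63.7; python3 - <<'E'
from m import *
t=camera("top");s=camera("side");crop(t,"t4.png",225,140,110,82,7);crop(s,"s4.png",240,170,130,110,6)
hsv=cv2.cvtColor(t["pixels"],cv2.COLOR_RGB2HSV); S,V=hsv[...,1],hsv[...,2]
roi=np.zeros(S.shape,bool); roi[150:183,298:332]=1
for st,ce,m in blobs((S<60)&(V>100)&roi,40): print(st,ce,rect(m),onz(t,*rect(m)[0],64))
E
```

```text
time_s: 11.2
tool_pos: [431.5, 100.1, 79.8]
tcp_rot: [0.6, -0.374, 0.6, 0.374]
force: [-0.4, 0.0, -0.0]
opening: 60.0
{'t': 11.2, 'pos': [431.5, 100.1, 79.8], 'x': [0.0, -0.0, -1.0], 'zyaw': np.float64(63.84), 'j7': np.float64(0.06), 'F': [-0.4, 0.0, -0.0], 'open': 60.0}
shift cm [ 6.38 -0.02 -0.06]
turn deg [ 0.14 -0.01  0.02]
shift after turn [ 6.38 -0.02 -0.06]
[309 153  14  17 154] [314.14935065 160.97402597] ((315.5, 161.0), (13.0, 16.0), 0.0) [607.742692   -99.26865182]
```

View pics/t4.png

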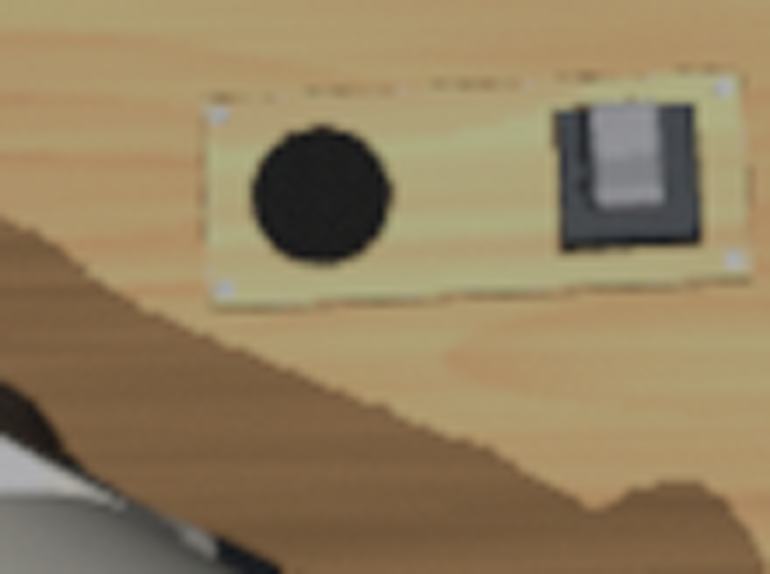

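View pics/s4.png

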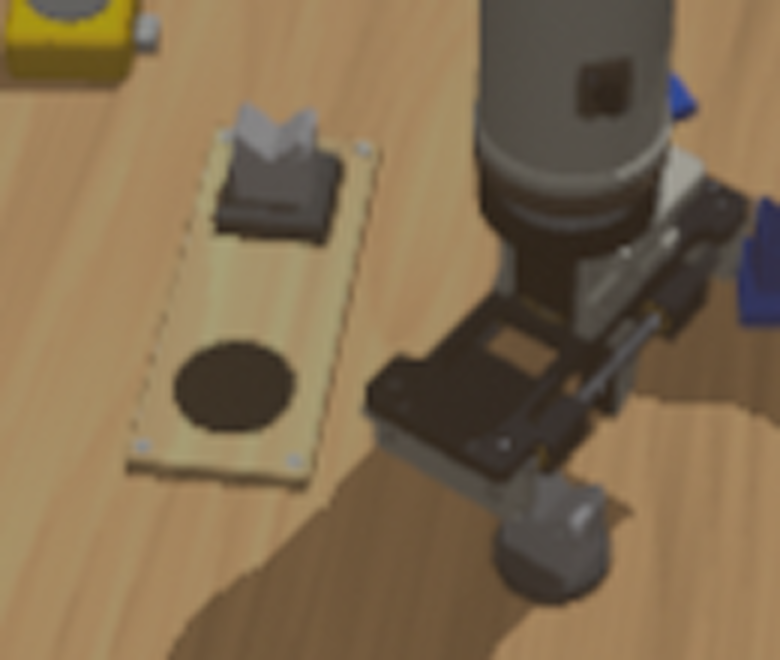

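The square block stands squarely on its pad. The jaws are over the round-footed block, so descending and gripping.

```bash
python3 -m crank '[[1.5,0,0,0,0,0,6],[1.5,0,0,0,0,0,6],[1.5,0,0,0,0,0,6],[1.2,0,0,0,0,0,6],[0.65,0,0,0,0,0,6],[0,0,0,0,0,0,6],[0,0,0,0,0,0,6]]'; python3 plan.py 431.4 99.5 16 63.7
python3 -m crank '[[0,0,0,0,0,0,4],[0,0,0,0,0,0,3],[0,0,0,0,0,0,2],[0,0,0,0,0,0,1.5],[0,0,0,0,0,0,1.5],[0,0,0,0,0,0,1.5],[0,0,0,0,0,0,1.5]]' 25; python3 plan.py
```

```text
time_s: 12.0
tool_pos: [431.5, 100.3, 16.1]
tcp_rot: [0.6, -0.374, 0.6, 0.374]
force: [0.1, -0.3, -1.0]
opening: 60.1
{'t': 12.0, 'pos': [431.5, 100.3, 16.1], 'x': [0.0, 0.0, -1.0], 'zyaw': np.float64(63.93), 'j7': np.float64(-0.05), 'F': [0.1, -0.3, -1.0], 'open': 60.1}
shift cm [ 0.01 -0.03 -0.07]
turn deg [0.23 0.03 0.02]
shift after turn [ 0.01 -0.03 -0.07]
time_s: 12.7
tool_pos: [431.3, 99.9, 15.8]
tcp_rot: [0.6, -0.374, 0.6, 0.374]
force: [-0.4, -0.6, 3.0]
opening: 25.8
{'t': 12.7, 'pos': [431.3, 99.9, 15.8], 'x': [0.0, -0.0, -1.0], 'zyaw': np.float64(63.93), 'j7': np.float64(-0.05), 'F': [-0.4, -0.6, 3.0], 'open': 25.8}
```

```bash
python3 -m crank '[[-1,0,0,0,0,0,1.5],[-2,0,0,0,0,0,1.5],[-2,0,0,0,0,0,1.5],[-2,0,0,-7.2,0,0,1.5],[0,0,0,-7.2,0,0,1.5],[0,0,0,-7.2,0,0,1.5],[0,0,0,-7.2,0,0,1.5],[0,0,0,0,0,0,1.5],[0,0,0,0,0,0,1.5]]'; python3 plan.py 599.8 34 60 92.7
```

```text
time_s: 13.6
tool_pos: [430.9, 100.0, 85.8]
tcp_rot: [0.489, -0.511, 0.489, 0.511]
force: [0.3, -0.0, -3.8]
opening: 25.9
{'t': 13.6, 'pos': [430.9, 100.0, 85.8], 'x': [-0.001, 0.0, -1.0], 'zyaw': np.float64(92.54), 'j7': np.float64(0.5), 'F': [0.3, -0.0, -3.8], 'open': 25.9}
shift cm [  2.57 -16.59  -7.34]
turn deg [-0.16  0.02 -0.03]
shift after turn [  2.58 -16.56  -7.39]
```

```bash
python3 -m crank '[[0,-2,-1,-0.15,0,0,1.5],[0,-4,-1.8,0,0,0,1.5],[0,-4,-1.8,0,0,0,1.5],[0,-4,-1.8,0,0,0,1.5],[0.5,-2,-0.9,0,0,0,1.5],[1,-0.6,0,0,0,0,1.5],[1,0,0,0,0,0,1.5],[0,0,0,0,0,0,1.5],[0,0,0,0,0,0,1.5]]'; python3 plan.py 599.8 34 30 92.7;  python3 - <<'E'
from h import *
s=camera("side");crop(s,"s5.png",240,165,90,90,6)
E
```

```text
time_s: 14.5
tool_pos: [598.8, 36.4, 60.4]
tcp_rot: [0.486, -0.512, 0.487, 0.513]
force: [-1.0, 0.3, -2.2]
opening: 25.8
{'t': 14.5, 'pos': [598.8, 36.4, 60.4], 'x': [-0.002, 0.0, -1.0], 'zyaw': np.float64(92.99), 'j7': np.float64(0.78), 'F': [-1.0, 0.3, -2.2], 'open': 25.8}
shift cm [ 3.04 -0.09 -0.24]
turn deg [ 0.29  0.01 -0.1 ]
shift after turn [ 3.04 -0.09 -0.24]
```

View pics/s5.png

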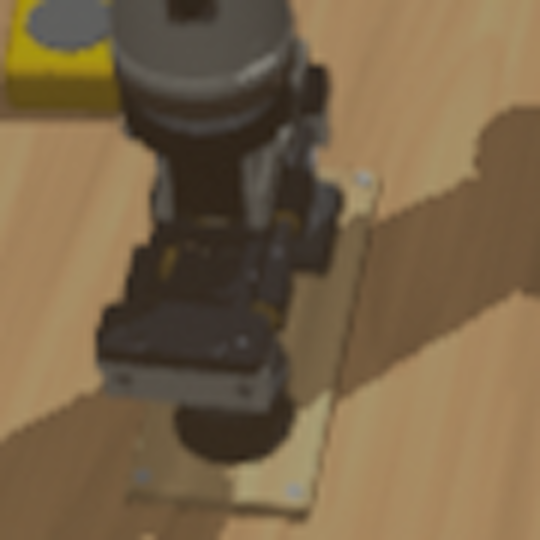

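```bash
python3 -m crank '[[1,0,-0.24,0,0,0,1.5],[1,0,0,0,0,0,1.5],[0.5,0,0,0,0,0,1.5],[0.3,0,0,0,0,0,1.5],[0.15,0,0,0,0,0,1.5],[0,0,0,0,0,0,1.5],[0,0,0,0,0,0,1.5]]'; python3 plan.py 599.8 34 30 92.7
```

```text
time_s: 15.25
tool_pos: [600.9, 33.1, 31.5]
tcp_rot: [-0.487, 0.512, -0.487, -0.512]
force: [-1.0, 0.2, -3.2]
opening: 26.0
{'t': 15.25, 'pos': [600.9, 33.1, 31.5], 'x': [0.0, 0.0, -1.0], 'zyaw': np.float64(92.88), 'j7': np.float64(0.76), 'F': [-1.0, 0.2, -3.2], 'open': 26.0}
shift cm [0.15 0.11 0.09]
turn deg [0.18 0.01 0.02]
shift after turn [0.15 0.11 0.09]
```

```bash
python3 -m crank '[[0.1,0.1,0.09,0,0,0,1.5],[0.1,0,0,0,0,0,1.5],[0,0,0,0,0,0,1.5]]'; python3 plan.py 599.8 34 30 92.7
python3 -m crank '[[0,0,0,0,0,0,3.5],[0,0,0,0,0,0,6],[0,0,0,0,0,0,6],[-1.5,0,0,0,0,0,6],[-2.5,0,0,0,0,0,6],[-2.5,0,0,0,0,0,6],[-2.5,0,0,0,0,0,6],[0,3,0,0,0,0,7],[0,4,0,0,0,0,7],[0,4,0,0,0,0,7]]'; python3 plan.py
```

```text
time_s: 15.55
tool_pos: [599.7, 34.1, 29.9]
tcp_rot: [-0.487, 0.513, -0.487, -0.512]
force: [-1.9, 0.3, 2.7]
opening: 25.7
{'t': 15.55, 'pos': [599.7, 34.1, 29.9], 'x': [0.0, -0.0, -1.0], 'zyaw': np.float64(92.9), 'j7': np.float64(0.76), 'F': [-1.9, 0.3, 2.7], 'open': 25.7}
shift cm [-0.01 -0.01 -0.01]
turn deg [ 0.2  -0.    0.02]
shift after turn [-0.01 -0.01 -0.01]
time_s: 16.55
tool_pos: [489.0, 28.7, 120.4]
tcp_rot: [-0.488, 0.513, -0.487, -0.512]
force: [0.7, 0.1, 0.5]
opening: 69.9
{'t': 16.55, 'pos': [489.0, 28.7, 120.4], 'x': [0.001, -0.0, -1.0], 'zyaw': np.float64(92.89), 'j7': np.float64(0.74), 'F': [0.7, 0.1, 0.5], 'open': 69.9}
```

Both blocks are placed. Next is the tube: its origin is about (476.6,-345) with the connector at +x and yaw about -4.8°. I'll grip it 15 mm towards the connector, with jaw yaw -94.8°.

```bash
python3 -m crank '[[0,0,-2.5,0,0,0,7],[0,0,-4.5,0,0,0,7],[0,0,-4.5,0,0,0,7],[0,0,-4.5,0,0,0,7],[0,0,-4.5,0,0,0,7],[0,0,-4.5,0,0,0,7],[0,0,-4.5,0,0,0,7],[0,0,-4.5,0,0,0,7],[0,0,-2.5,0,0,0,7],[0,0,0,8.5,0,0,7]]'; python3 - <<'E'
from m import *
t=camera("top");s=camera("side");crop(t,"t6.png",225,140,110,82,7);crop(s,"s6.png",230,130,150,110,5)
hsv=cv2.cvtColor(t["pixels"],cv2.COLOR_RGB2HSV); S,V=hsv[...,1],hsv[...,2]
roi=np.zeros(S.shape,bool); roi[150:183,255:332]=1
for st,ce,m in blobs((S<75)&(V>35)&(V<105)&roi,40): print("foot",ce,np.round(onz(t,*rect(m)[0],24),1),rect(m))
E
python3 -m crank '[[0,0,0,8.5,0,0,7],[0,0,0,8.5,0,0,7],[0,0,0,8.5,0,0,7],[0,0,0,8.5,0,0,7],[0,0,0,8.5,0,0,7],[0,0,0,8.5,0,0,7],[0,0,0,8.5,0,0,7],[0,0,0,8.5,0,0,7],[0,0,0,8.5,0,0,7],[0,0,0,8.5,0,0,7]]'
python3 plan.py 491.6 -346.3 80 -94.8
```

```text
time_s: 17.55
tool_pos: [507.5, -342.0, 119.5]
tcp_rot: [0.526, -0.473, 0.526, 0.472]
force: [-0.1, 0.3, -0.7]
opening: 69.9
foot [314.30859375 166.140625  ] [604.1 -95.4] ((314.2987365722656, 164.98008728027344), (19.290510177612305, 19.75614356994629), 86.18592071533203)
foot [271.71176471 169.33529412] [595.   32.2] ((270.6384582519531, 168.5076904296875), (16.576393127441406, 19.382978439331055), 74.74488067626953)
time_s: 18.65
tool_pos: [508.6, -334.6, 120.0]
tcp_rot: [0.707, 0.004, 0.707, -0.004]
force: [-0.6, -0.5, -0.6]
opening: 69.7
{'t': 18.65, 'pos': [508.6, -334.6, 120.0], 'x': [0.0, 0.0, -1.0], 'zyaw': np.float64(-0.59), 'j7': np.float64(-0.03), 'F': [-0.6, -0.5, -0.6], 'open': 69.7}
shift cm [ 4.   -1.19 -1.69]
turn deg [-8.579e+01  2.000e-02  1.000e-02]
shift after turn [ 4.    1.59 -1.31]
```

View pics/t6.png

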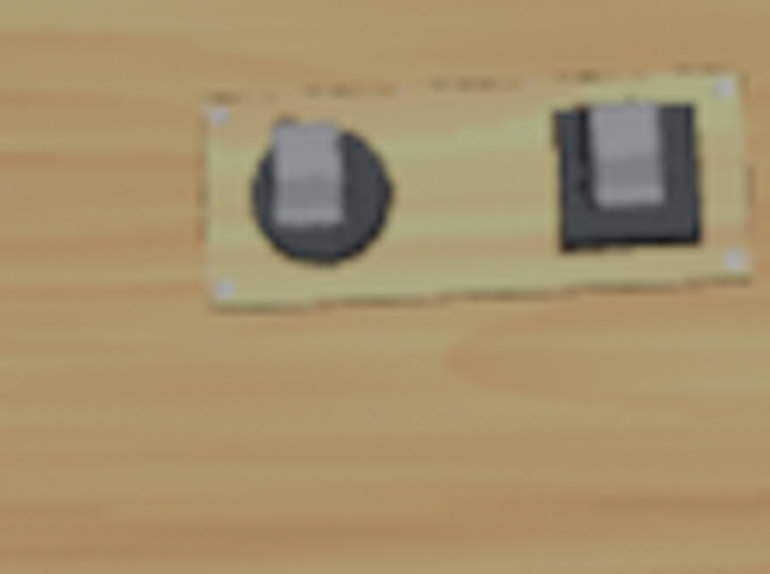

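View pics/s6.png

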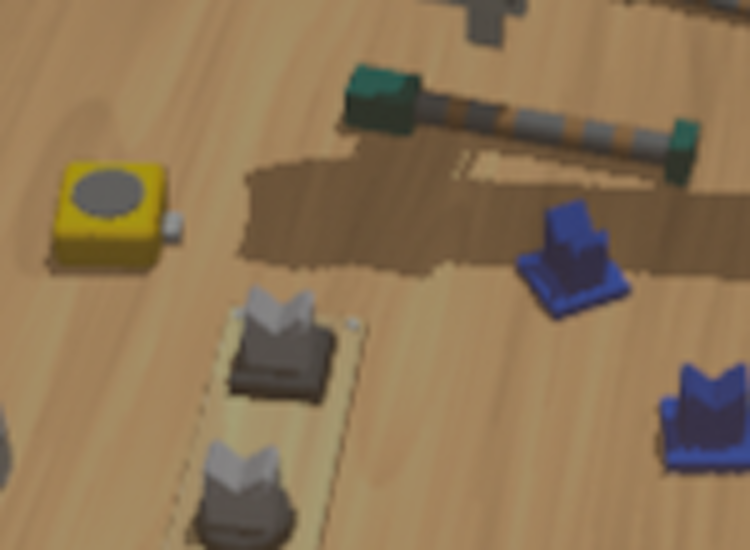

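Both blocks stand centred on their pads with grooves aligned. Turning on to -94.8°.

```bash
python3 -m crank '[[0,0,0,8.5,0,0,7],[0,0,0,8.5,0,0,7],[0,0,0,8.5,0,0,7],[0,0,0,8.5,0,0,7],[0,0,0,8.5,0,0,7],[0,0,0,8.5,0,0,7],[0,0,0,8.5,0,0,7],[0,0,0,8.5,0,0,7],[0,0,0,8.5,0,0,7],[0,0,0,8.5,0,0,7]]'; python3 -m crank '[[0,0,0,8.5,0,0,7],[0,0,0,0.7,0,0,7],[0,0,0,0,0,0,7]]'
python3 plan.py 491.6 -346.3 60 -94.8
```

```text
time_s: 19.65
tool_pos: [508.6, -334.3, 119.8]
tcp_rot: [0.519, 0.481, 0.519, -0.48]
force: [-0.6, -0.5, 0.0]
opening: 70.0
time_s: 19.95
tool_pos: [508.5, -335.0, 119.7]
tcp_rot: [0.48, 0.519, 0.48, -0.519]
force: [0.1, -0.7, 0.3]
opening: 70.0
{'t': 19.95, 'pos': [508.5, -335.0, 119.7], 'x': [0.0, 0.0, -1.0], 'zyaw': np.float64(-94.4), 'j7': np.float64(-1.46), 'F': [0.1, -0.7, 0.3], 'open': 70.0}
shift cm [ 5.97 -1.6   1.26]
turn deg [ 0.4 -0.  -0. ]
shift after turn [ 5.97 -1.59  1.27]
```

```bash
python3 -m crank '[[1.5,-1.6,1.26,0.4,0,0,7],[2,0,0,0,0,0,7],[2,0,0,0,0,0,7],[2,0,0,0,0,0,7],[2,0,0,0,0,0,7],[0,0,0,0,0,0,7],[0,0,0,0,0,0,7]]'; python3 plan.py 491.6 -346.3 3 -94.8; python3 - <<'E'
from h import *
s=camera("side");crop(s,"s7.png",280,120,110,80,7)
E
```

```text
time_s: 20.65
tool_pos: [491.2, -346.8, 24.3]
tcp_rot: [0.477, 0.522, 0.478, -0.521]
force: [0.2, -0.4, -0.2]
opening: 70.2
{'t': 20.65, 'pos': [491.2, -346.8, 24.3], 'x': [-0.0, 0.001, -1.0], 'zyaw': np.float64(-95.05), 'j7': np.float64(-1.51), 'F': [0.2, -0.4, -0.2], 'open': 70.2}
shift cm [ 2.13  0.03 -0.05]
turn deg [-0.25 -0.06  0.02]
shift after turn [ 2.13  0.03 -0.05]
```

View pics/s7.png

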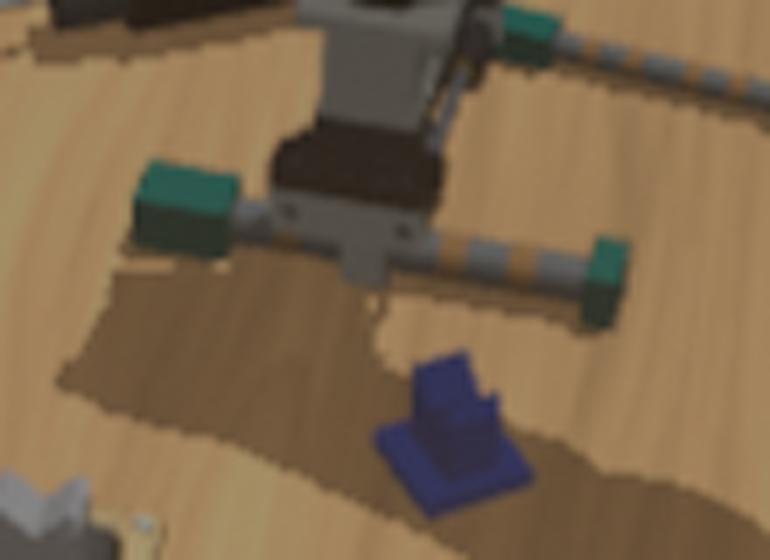

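The fingers straddle the largest tube's bare part, a little towards the connector, as meant. Descending and gripping.

```bash
python3 -m crank '[[1.2,0,0,-0.2,0,0,7],[0.6,0,0,0,0,0,7],[0.3,0,0,0,0,0,7],[0,0,0,0,0,0,7]]'; python3 plan.py 491.6 -346.3 3 -94.8
python3 -m crank '[[0,0,0,0,0,0,5],[0,0,0,0,0,0,4],[0,0,0,0,0,0,3],[0,0,0,0,0,0,2],[0,0,0,0,0,0,1.2],[0,0,0,0,0,0,1.2],[0,0,0,0,0,0,1.2],[0,0,0,0,0,0,1.2]]' 45; python3 plan.py
```

```text
time_s: 21.1
tool_pos: [490.7, -347.2, 2.7]
tcp_rot: [-0.477, -0.521, -0.478, 0.521]
force: [-0.1, 0.8, -0.4]
opening: 69.9
{'t': 21.1, 'pos': [490.7, -347.2, 2.7], 'x': [-0.001, 0.001, -1.0], 'zyaw': np.float64(-95.01), 'j7': np.float64(-1.53), 'F': [-0.1, 0.8, -0.4], 'open': 69.9}
shift cm [-0.03  0.08 -0.1 ]
turn deg [-0.21 -0.03  0.05]
shift after turn [-0.03  0.08 -0.1 ]
time_s: 21.9
tool_pos: [491.2, -347.7, 3.3]
tcp_rot: [-0.478, -0.521, -0.477, 0.521]
force: [-0.2, -0.7, -0.1]
opening: 23.0
{'t': 21.9, 'pos': [491.2, -347.7, 3.3], 'x': [0.0, -0.0, -1.0], 'zyaw': np.float64(-95.02), 'j7': np.float64(-1.53), 'F': [-0.2, -0.7, -0.1], 'open': 23.0}
```

```bash
python3 -m crank '[[-1,0,0,0,0,0,1.2],[-2,0,0,0,0,0,1.2],[-3,0,0,0,0,0,1.2],[-3.5,0,0,0,0,0,1.2],[-3.5,0,0,0,0,0,1.2],[0,0,0,0,0,0,1.2],[0,0,0,0,0,0,1.2]]'; python3 plan.py 602.1 -15.8 130 2.7;python3 - <<'E'
from h import *
s=camera("side");crop(s,"s8.png",260,80,130,100,6)
E
```

```text
time_s: 22.6
tool_pos: [491.4, -347.7, 134.3]
tcp_rot: [-0.478, -0.521, -0.477, 0.521]
force: [-1.1, -1.1, -2.2]
opening: 22.9
{'t': 22.6, 'pos': [491.4, -347.7, 134.3], 'x': [0.001, -0.001, -1.0], 'zyaw': np.float64(-95.03), 'j7': np.float64(-1.43), 'F': [-1.1, -1.1, -2.2], 'open': 22.9}
shift cm [  0.4    8.12 -34.04]
turn deg [ 8.227e+01  1.000e-02 -1.100e-01]
shift after turn [  0.43 -32.63 -12.62]
```

View pics/s8.png

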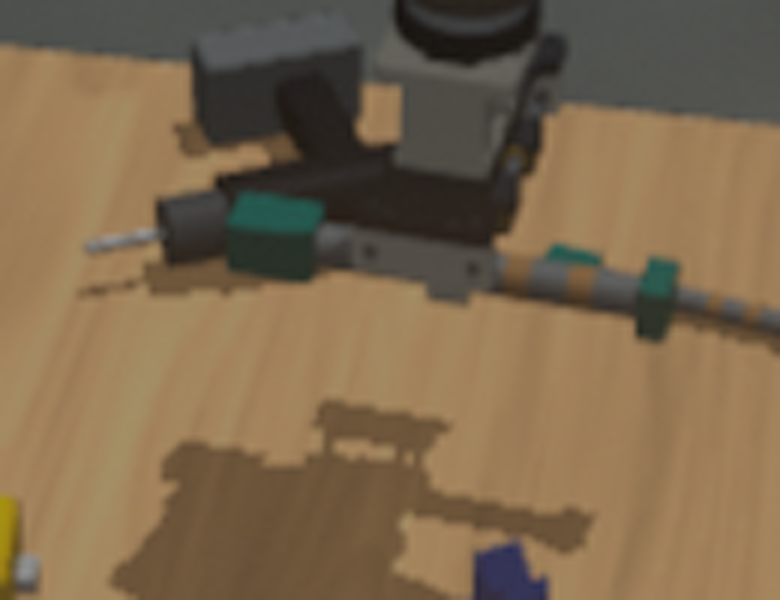

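The tube is level in the grip. Turning it so the connector points to +y (the round pad).

```bash
python3 -m crank '[[0,0,0,-5,0,0,1.2],[0,0,0,-8,0,0,1.2],[0,0,0,-8,0,0,1.2],[0,0,0,-8,0,0,1.2],[0,0,0,-8,0,0,1.2],[0,0,0,-8,0,0,1.2],[0,0,0,-8,0,0,1.2],[0,0,0,-8,0,0,1.2],[0,0,0,-8,0,0,1.2],[0,0,0,-8,0,0,1.2]]'; python3 -m crank '[[0,0,0,-8,0,0,1.2],[0,0,0,-8,0,0,1.2],[0,0,0,-4.7,0,0,1.2],[0,0,0,0,0,0,1.2]]'; python3 plan.py 602.1 -15.8 130 2.7
```

```text
time_s: 23.65
tool_pos: [489.8, -346.7, 131.2]
tcp_rot: [0.698, 0.109, 0.7, -0.108]
force: [0.3, 0.7, -1.1]
opening: 22.7
time_s: 24.05
tool_pos: [489.9, -346.7, 131.2]
tcp_rot: [0.706, -0.016, 0.708, 0.018]
force: [0.6, 0.0, -1.6]
opening: 23.0
{'t': 24.05, 'pos': [489.9, -346.7, 131.2], 'x': [-0.002, 0.003, -1.0], 'zyaw': np.float64(2.72), 'j7': np.float64(0.07), 'F': [0.6, 0.0, -1.6], 'open': 23.0}
shift cm [ 0.19 32.52 12.78]
turn deg [ 0.02 -0.13 -0.17]
shift after turn [ 0.12 32.53 12.77]
```

```bash
python3 -m crank '[[0,2,0.8,0,0,0,1.2],[0,3.5,1.4,0,0,0,1.2],[0,4.2,1.6,0,0,0,1.2],[0,4.2,1.6,0,0,0,1.2],[0,4.2,1.6,0,0,0,1.2],[0,4.2,1.6,0,0,0,1.2],[0,4.2,1.6,0,0,0,1.2],[0,3.5,1.4,0,0,0,1.2],[0,2.5,1.2,0,0,0,1.2],[0,0,0,0,0,0,1.2]]'; python3 -m crank '[[2,0,0,0,0,0,1.2],[2,0,0,0,0,0,1.2],[0,0,0,0,0,0,1.2],[0,0,0,0,0,0,1.2]]';  python3 plan.py 602.1 -15.8 90 2.7
python3 - <<'E'
from h import *
t=camera("top");s=camera("side");crop(s,"s9.png",230,130,130,130,4);crop(t,"t9.png",235,120,120,90,6)
E
```

```text
time_s: 25.05
tool_pos: [604.0, -10.1, 133.1]
tcp_rot: [0.707, -0.017, 0.707, 0.02]
force: [0.2, -0.8, -1.6]
opening: 22.7
time_s: 25.45
tool_pos: [602.5, -18.2, 91.4]
tcp_rot: [0.706, -0.016, 0.708, 0.016]
force: [0.1, 0.6, -1.8]
opening: 22.7
{'t': 25.45, 'pos': [602.5, -18.2, 91.4], 'x': [-0.003, 0.0, -1.0], 'zyaw': np.float64(2.56), 'j7': np.float64(-0.55), 'F': [0.1, 0.6, -1.8], 'open': 22.7}
shift cm [ 0.14  0.24 -0.02]
turn deg [-0.14 -0.19 -0.01]
shift after turn [ 0.14  0.24 -0.02]
```

View pics/s9.png

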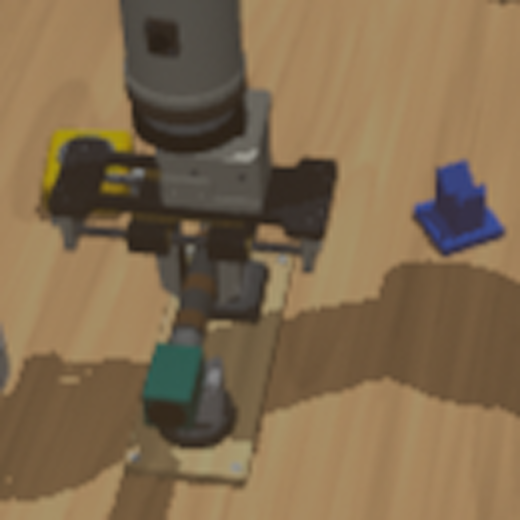

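View pics/t9.png

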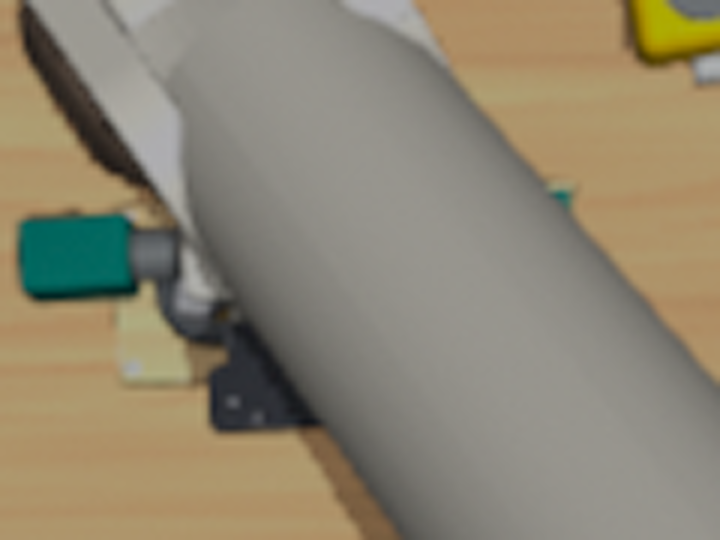

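```bash
python3 - <<'E'
from m import *
t=camera("top");hsv=cv2.cvtColor(t["pixels"],cv2.COLOR_RGB2HSV);H,S=hsv[...,0],hsv[...,1]
for st,ce,m in blobs((H>75)&(H<95)&(S>120),10):
    if ce[1]<190 and ce[0]<360: print(ce,st,[np.round(onz(t,*p,121),1) for p in cv2.boxPoints(rect(m))],onz(t,*rect(m)[0],121))
E
```

```text
[246.78813559 161.75      ] [238 155  19  14 236] [array([614.8, 107.9]), array([614.3,  59.6]), array([579. ,  59.4]), array([579.5, 107.6])] [596.88038401  83.63231624]
```

The connector centre measures (597,84) against (598,82) expected, so it is aligned. Lowering into the grooves.

```bash
python3 -m crank '[[1,0.2,-0.02,0,0,0,1.2],[1,0,0,0,0,0,1.2],[0.6,0,0,0,0,0,1.2],[0.3,0,0,0,0,0,1.2],[0.2,0,0,0,0,0,1.2],[0,0,0,0,0,0,1.2],[0,0,0,0,0,0,1.2]]';  python3 plan.py 602.1 -15.8 57 2.7
```

```text
time_s: 26.3
tool_pos: [603.8, -14.7, 62.4]
tcp_rot: [0.707, -0.017, 0.707, 0.017]
force: [0.5, 0.4, -2.0]
opening: 23.0
{'t': 26.3, 'pos': [603.8, -14.7, 62.4], 'x': [0.0, 0.0, -1.0], 'zyaw': np.float64(2.68), 'j7': np.float64(-0.58), 'F': [0.5, 0.4, -2.0], 'open': 23.0}
shift cm [ 0.54 -0.1  -0.17]
turn deg [-0.02  0.02 -0.  ]
shift after turn [ 0.54 -0.1  -0.17]
```

```bash
python3 -m crank '[[0.2,-0.1,-0.15,0,0,0,1.2],[0.15,0,0,0,0,0,1.2],[0.1,0,0,0,0,0,1.2],[0.05,0,0,0,0,0,1.2],[0,0,0,0,0,0,1.2]]';  python3 plan.py 602.1 -15.8 57 2.7
```

```text
time_s: 26.8
tool_pos: [603.1, -15.9, 57.8]
tcp_rot: [0.708, -0.017, 0.706, 0.016]
force: [2.2, -0.1, 1.4]
opening: 22.6
{'t': 26.8, 'pos': [603.1, -15.9, 57.8], 'x': [0.002, -0.0, -1.0], 'zyaw': np.float64(2.67), 'j7': np.float64(-0.58), 'F': [2.2, -0.1, 1.4], 'open': 22.6}
shift cm [ 0.08  0.02 -0.1 ]
turn deg [-0.03  0.11  0.01]
shift after turn [ 0.08  0.02 -0.1 ]
```

```bash
python3 -m crank '[[0.05,0,-0.05,0,0,0,1.2],[0,0,0,0,0,0,1.2],[0,0,0,0,0,0,2.8],[0,0,0,0,0,0,4],[0,0,0,0,0,0,6],[0,0,0,0,0,0,6],[0,0,0,0,0,0,6]]';  python3 plan.py
python3 - <<'E'
from h import *
s=camera("side");crop(s,"s10.png",230,130,110,130,4)
E
```

```text
time_s: 27.5
tool_pos: [601.1, -15.9, 56.4]
tcp_rot: [0.707, -0.017, 0.707, 0.017]
force: [0.1, 0.4, 0.3]
opening: 55.5
{'t': 27.5, 'pos': [601.1, -15.9, 56.4], 'x': [-0.001, 0.0, -1.0], 'zyaw': np.float64(2.69), 'j7': np.float64(-0.58), 'F': [0.1, 0.4, 0.3], 'open': 55.5}
```

View pics/s10.png

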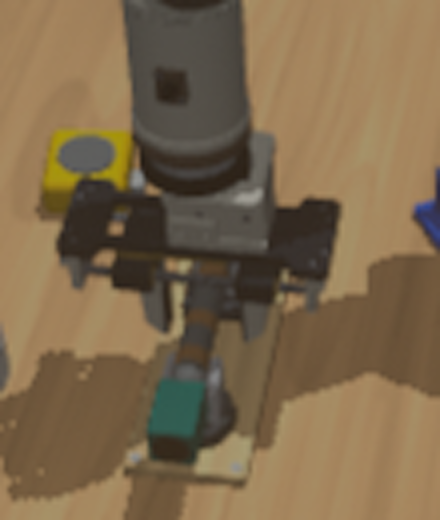

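Tube rests in both grooves with the connector at the round end. Lifting clear, then checking the tube and measuring the guide.

```bash
python3 -m crank '[[-1,0,0,0,0,0,6],[-2,0,0,0,0,0,6],[-3,0,0,0,0,0,6],[-4,0,0,0,0,0,6],[-4,0,0,0,0,0,6],[0,3,-4,0,0,0,6],[0,3,-4,0,0,0,6],[0,4,-3,0,0,0,6],[0,4,0,0,0,0,6],[0,4,0,0,0,0,6]]';  python3 plan.py
python3 - <<'E'
from m import *
t=camera("top");s=camera("side");crop(s,"s11.png",240,150,100,110,5);crop(t,"t11.png",235,135,120,65,6);crop(t,"t11g.png",150,185,50,40,14);crop(s,"s11g.png",270,285,50,55,10)
hsv=cv2.cvtColor(t["pixels"],cv2.COLOR_RGB2HSV);H,S=hsv[...,0],hsv[...,1]
for st,ce,m in blobs((H>75)&(H<95)&(S>120),10):
    if ce[1]<190 and ce[0]<360: print(ce,st,rect(m),np.round(onz(t,*rect(m)[0],88),1))
print("bush",tri(t,(162.0,203.6),s,(296.3,298.4)), onz(t,162,203.6,122), onz(s,296.3,298.4,122))
E
```

```text
time_s: 28.55
tool_pos: [482.7, 159.5, 198.6]
tcp_rot: [0.708, -0.017, 0.706, 0.016]
force: [0.5, 0.5, 0.5]
opening: 59.4
{'t': 28.55, 'pos': [482.7, 159.5, 198.6], 'x': [0.003, -0.002, -1.0], 'zyaw': np.float64(2.66), 'j7': np.float64(-0.8), 'F': [0.5, 0.5, 0.5], 'open': 59.4}
[325.13888889 160.        ] [322 154   7  13  72] ((325.1930847167969, 159.93069458007812), (12.238958358764648, 5.572208404541016), 84.2894058227539) [ 605.6 -126.2]
[248.59009009 164.6981982 ] [240 158  19  14 222] ((248.7241668701172, 164.68968200683594), (12.62291431427002, 17.771732330322266), 85.2363510131836) [594.6  84.9]
bush (array([485.96476034, 308.02336843, 122.23518959]), np.float64(0.04029691577702738)) [485.96683221 308.11622791] [486.02255637 307.87934078]
```

View pics/t11.png

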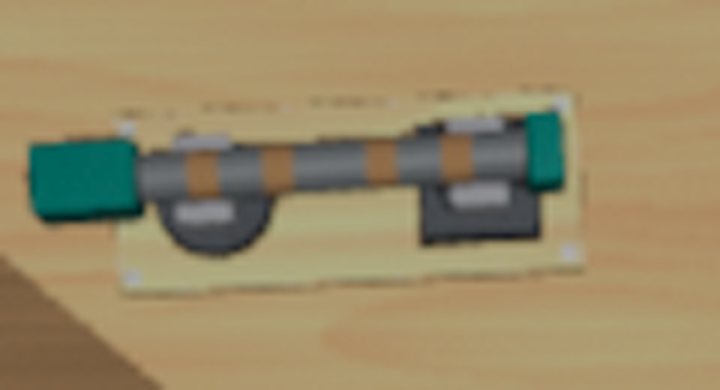

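View pics/t11g.png

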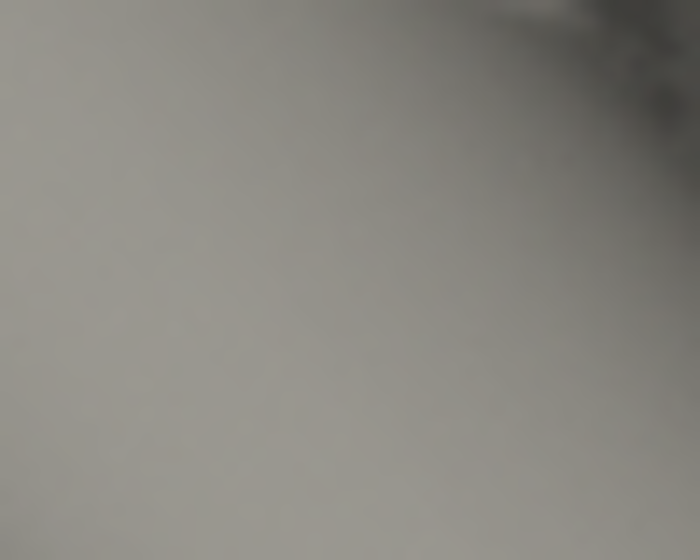

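View pics/s11.png

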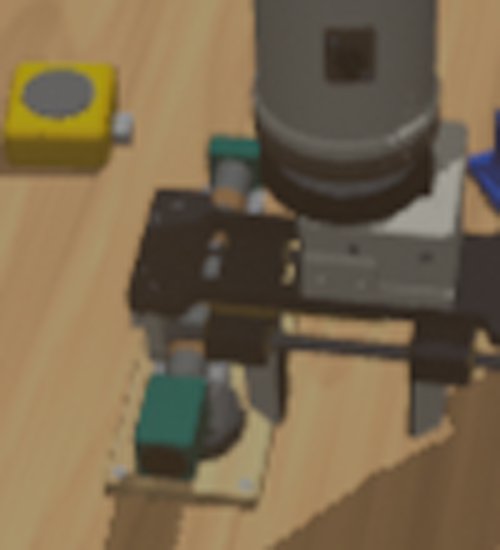

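View pics/s11g.png

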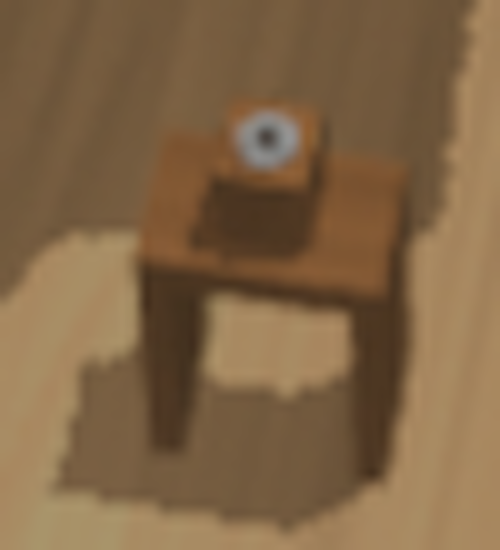

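The tube lies in both grooves: origin about (600.5,-28.5), connector over the round end. The guide's bush is at (486,308), where both views agree. Guide yaw comes from the roof's front edge.

```bash
python3 - <<'E'
from h import *
s=camera("side");t=camera("top")
a=onz(s,284.0,311.1,92);b=onz(s,308.6,314.6,92);print(a,b,np.hypot(*(a-b)),np.degrees(np.arctan2(*(a-b)[::-1])))
a=onz(s,286.4,298.3,92);b=onz(s,310.7,301.3,92);print("back",a,b,np.hypot(*(a-b)),np.degrees(np.arctan2(*(a-b)[::-1])))
a=onz(t,150+131/12-.5,185+115/12-.5,92);b=onz(t,150+131/12-.5,185+371/12-.5,92);print("top",np.hypot(*(a-b)),np.degrees(np.arctan2(*(a-b)[::-1])))
E
python3 plan.py 486 308 170 2.7
```

```text
[512.23810078 328.4902196 ] [453.33645293 327.56699051] 58.90888279617296 0.8979850509937167
back [514.37054485 293.40299332] [455.09831518 291.41958163] 59.305405584003275 1.9165590884797314
top 58.42671019760457 1.6818543978693423
{'t': 28.75, 'pos': [483.2, 160.3, 198.2], 'x': [0.002, -0.0, -1.0], 'zyaw': np.float64(2.9), 'j7': np.float64(-0.8), 'F': [-0.4, 0.0, -0.5], 'open': 59.9}
shift cm [ 2.82 14.74  1.03]
turn deg [0.2  0.11 0.02]
shift after turn [ 2.82 14.74  0.98]
```

```bash
python3 -m crank '[[0,2,0.3,1.2,0,0,6],[0,4,0.4,0,0,0,6],[0,4,0.3,0,0,0,6],[0,3,0.3,0,0,0,6],[1.5,1.7,0,0,0,0,6],[1.5,0,0,0,0,0,6],[1.5,0,0,0,0,0,6],[0,0,0,0,0,0,6],[0,0,0,0,0,0,6]]'; python3 plan.py 485.7 308.3 97 1.6; python3 - <<'E'
from h import *
s=camera("side");crop(s,"s12.png",260,255,80,90,6)
E
```

```text
time_s: 29.65
tool_pos: [492.5, 304.0, 151.3]
tcp_rot: [0.707, -0.009, 0.707, 0.008]
force: [-0.9, -0.3, -0.2]
opening: 60.1
{'t': 29.65, 'pos': [492.5, 304.0, 151.3], 'x': [-0.001, -0.001, -1.0], 'zyaw': np.float64(1.35), 'j7': np.float64(-1.1), 'F': [-0.9, -0.3, -0.2], 'open': 60.1}
shift cm [ 5.43  0.45 -0.66]
turn deg [-0.25 -0.06  0.07]
shift after turn [ 5.43  0.44 -0.67]
```

View pics/s12.png

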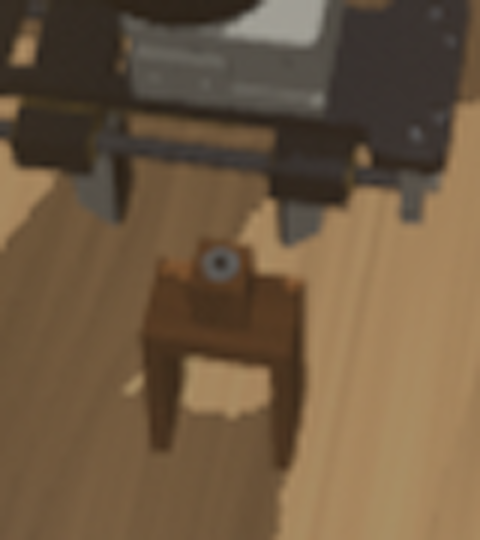

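```bash
python3 -m crank '[[1,0.45,-0.65,-0.2,0,0,6],[1.5,0,0,0,0,0,6],[1.5,0,0,0,0,0,6],[1,0,0,0,0,0,6],[0.4,0,0,0,0,0,6],[0,0,0,0,0,0,6],[0,0,0,0,0,0,6]]'; python3 plan.py 485.7 308.3 97 1.6
```

```text
time_s: 30.4
tool_pos: [485.5, 310.8, 97.9]
tcp_rot: [0.707, -0.01, 0.707, 0.011]
force: [-0.7, -0.3, -1.2]
opening: 60.1
{'t': 30.4, 'pos': [485.5, 310.8, 97.9], 'x': [0.0, 0.0, -1.0], 'zyaw': np.float64(1.69), 'j7': np.float64(-1.16), 'F': [-0.7, -0.3, -1.2], 'open': 60.1}
shift cm [ 0.09 -0.25  0.01]
turn deg [ 0.09  0.01 -0.02]
shift after turn [ 0.09 -0.25  0.01]
```

```bash
python3 -m crank '[[0,-0.2,0,0,0,0,6],[0,0,0,0,0,0,4],[0,0,0,0,0,0,3],[0,0,0,0,0,0,2],[0,0,0,0,0,0,1.2],[0,0,0,0,0,0,1.2],[0,0,0,0,0,0,1.2],[0,0,0,0,0,0,1.2]]' 25; python3 plan.py
python3 -m crank '[[-1,0,0,0,0,0,1.2],[-2,0,0,0,0,0,1.2],[-3,0,0,0,0,0,1.2],[-3,0,0,0,0,0,1.2],[-3.5,0,0,0,0,0,1.2],[0,0,0,-1.1,0,0,1.2],[0,0,0,0,0,0,1.2]]'; python3 plan.py 602.8 -30.6 220 2.7;  python3 - <<'E'
from h import *
s=camera("side");crop(s,"s13.png",250,210,100,120,5)
E
```

```text
time_s: 31.2
tool_pos: [485.5, 308.4, 97.7]
tcp_rot: [0.707, -0.01, 0.707, 0.01]
force: [0.6, 0.3, 0.1]
opening: 22.2
{'t': 31.2, 'pos': [485.5, 308.4, 97.7], 'x': [0.0, -0.0, -1.0], 'zyaw': np.float64(1.67), 'j7': np.float64(-1.15), 'F': [0.6, 0.3, 0.1], 'open': 22.2}
time_s: 31.9
tool_pos: [485.8, 308.5, 223.6]
tcp_rot: [0.707, -0.017, 0.706, 0.017]
force: [-0.8, -0.3, -1.6]
opening: 21.6
{'t': 31.9, 'pos': [485.8, 308.5, 223.6], 'x': [0.002, 0.0, -1.0], 'zyaw': np.float64(2.8), 'j7': np.float64(-1.03), 'F': [-0.8, -0.3, -1.6], 'open': 21.6}
shift cm [  0.37 -34.44  10.03]
turn deg [ 0.1   0.09 -0.01]
shift after turn [  0.36 -34.42  10.09]
```

View pics/s13.png

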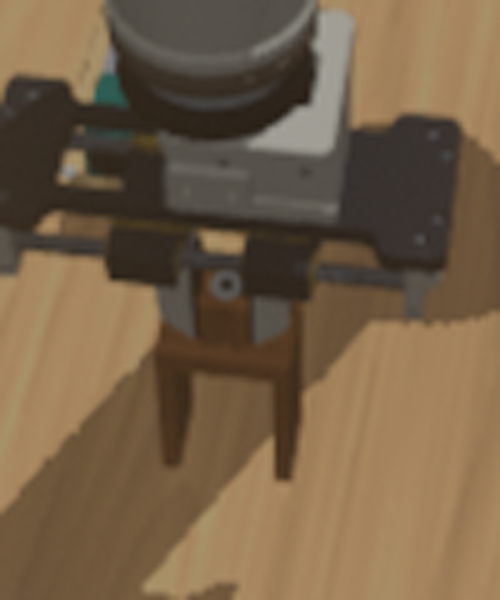

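The guide is held upright, its underside 126 mm up. Carrying it over to the board centre.

```bash
python3 -m crank '[[0,-2,0.6,0,0,0,1.2],[0,-3.5,1,0,0,0,1.2],[0,-4.2,1.2,0,0,0,1.2],[0,-4.2,1.2,0,0,0,1.2],[0,-4.2,1.2,0,0,0,1.2],[0,-4.2,1.2,0,0,0,1.2],[0,-4.2,1.2,0,0,0,1.2],[0,-3.5,1.1,0,0,0,1.2],[0,-3,0.9,0,0,0,1.2],[0,-1.4,0.4,0,0,0,1.2]]'; python3 -m crank '[[0,0,0,0,0,0,1.2],[0,0,0,0,0,0,1.2],[0,0,0,0,0,0,1.2]]';python3 plan.py 602.3 -30.6 210 2.7;  python3 - <<'E'
from h import *
s=camera("side");crop(s,"s14.png",230,110,120,145,4)
E
```

```text
time_s: 32.95
tool_pos: [601.8, -34.8, 220.5]
tcp_rot: [0.706, -0.016, 0.708, 0.015]
force: [-0.2, -0.4, -1.3]
opening: 21.9
time_s: 33.25
tool_pos: [601.3, -27.3, 222.8]
tcp_rot: [0.707, -0.018, 0.707, 0.019]
force: [-0.3, -0.2, -1.7]
opening: 21.9
{'t': 33.25, 'pos': [601.3, -27.3, 222.8], 'x': [-0.0, 0.001, -1.0], 'zyaw': np.float64(3.01), 'j7': np.float64(-0.42), 'F': [-0.3, -0.2, -1.7], 'open': 21.9}
shift cm [ 1.28 -0.33  0.08]
turn deg [ 0.31 -0.02 -0.06]
shift after turn [ 1.28 -0.33  0.09]
```

View pics/s14.png

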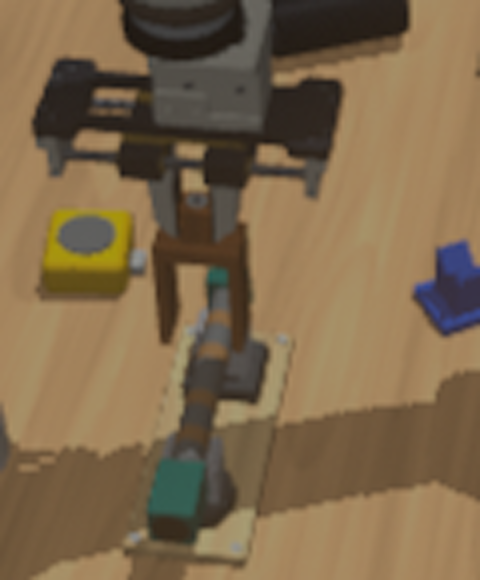

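```bash
python3 -m crank '[[1,-0.33,0.1,0.3,0,0,1.2],[1.5,0,0,0,0,0,1.2],[1,0,0,0,0,0,1.2],[0,0,0,0,0,0,1.2],[0,0,0,0,0,0,1.2],[0,0,0,0,0,0,1.2]]';python3 plan.py 602.3 -30.6 110 2.7
```

```text
time_s: 33.9
tool_pos: [603.5, -33.4, 188.1]
tcp_rot: [0.707, -0.015, 0.707, 0.015]
force: [-0.7, -0.4, -1.5]
opening: 21.6
{'t': 33.9, 'pos': [603.5, -33.4, 188.1], 'x': [0.001, 0.0, -1.0], 'zyaw': np.float64(2.49), 'j7': np.float64(-0.44), 'F': [-0.7, -0.4, -1.5], 'open': 21.6}
shift cm [ 7.81  0.28 -0.12]
turn deg [-0.21  0.04 -0.02]
shift after turn [ 7.81  0.28 -0.11]
```

```bash
python3 -m crank '[[1,0.2,-0.1,0,0,0,1.2],[1.2,0,0,0,0,0,1.2],[1.2,0,0,0,0,0,1.2],[1.2,0,0,0,0,0,1.2],[1.2,0,0,0,0,0,1.2],[0.8,0,0,0,0,0,1.2],[0.5,0,0,0,0,0,1.2],[0,0,0,0,0,0,1.2],[0,0,0,0,0,0,1.2]]';python3 plan.py 602.3 -30.6 110 2.7
```

```text
time_s: 34.8
tool_pos: [602.5, -31.4, 117.0]
tcp_rot: [0.707, -0.015, 0.707, 0.015]
force: [-0.3, 1.0, -1.6]
opening: 21.9
{'t': 34.8, 'pos': [602.5, -31.4, 117.0], 'x': [0.001, 0.0, -1.0], 'zyaw': np.float64(2.48), 'j7': np.float64(-0.5), 'F': [-0.3, 1.0, -1.6], 'open': 21.9}
shift cm [ 0.7   0.08 -0.01]
turn deg [-0.22  0.03 -0.01]
shift after turn [ 0.7   0.08 -0.01]
```

```bash
python3 -m crank '[[0.3,0.05,0,0,0,0,1.2],[0.2,0,0,0,0,0,1.2],[0.1,0,0,0,0,0,1.2],[0.1,0,0,0,0,0,1.2],[0,0,0,0,0,0,1.2],[0,0,0,0,0,0,1.2]]';python3 plan.py 602.3 -30.6 110 2.7
```

```text
time_s: 35.4
tool_pos: [602.1, -31.2, 109.8]
tcp_rot: [0.707, -0.015, 0.707, 0.015]
force: [0.2, 0.1, -2.1]
opening: 21.9
{'t': 35.4, 'pos': [602.1, -31.2, 109.8], 'x': [0.0, -0.0, -1.0], 'zyaw': np.float64(2.48), 'j7': np.float64(-0.51), 'F': [0.2, 0.1, -2.1], 'open': 21.9}
shift cm [-0.02  0.06  0.02]
turn deg [-0.22  0.    0.  ]
shift after turn [-0.02  0.06  0.02]
```

```bash
python3 -m crank '[[0.06,0,0,0,0,0,1.2],[0.06,0,0,0,0,0,1.2],[0,0,0,0,0,0,1.2]]';python3 plan.py
```

```text
time_s: 35.7
tool_pos: [602.6, -31.0, 109.5]
tcp_rot: [0.707, -0.015, 0.707, 0.015]
force: [-0.9, 0.1, 5.7]
opening: 21.6
{'t': 35.7, 'pos': [602.6, -31.0, 109.5], 'x': [0.001, -0.0, -1.0], 'zyaw': np.float64(2.48), 'j7': np.float64(-0.51), 'F': [-0.9, 0.1, 5.7], 'open': 21.6}
```

Contact felt. Opening, lifting and retreating.

```bash
python3 -m crank '[[0,0,0,0,0,0,2.8],[0,0,0,0,0,0,4],[0,0,0,0,0,0,5],[0,0,0,0,0,0,5],[-1,0,0,0,0,0,5],[-2,0,0,0,0,0,5],[-3,0,0,0,0,0,5],[-3,0,0,0,0,0,5],[-3,0,0,0,0,0,5],[0,-3,-2,0,0,0,5]]'; python3 -m crank '[[0,-4,-2,0,0,0,5],[0,-4,-2,0,0,0,5],[0,-4,-2,0,0,0,5],[0,-4,-2,0,0,0,5],[0,-4,-2,0,0,0,5],[0,-4,0,0,0,0,5],[0,-4,0,0,0,0,5],[0,0,0,0,0,0,5],[0,0,0,0,0,0,5]]';python3 plan.py; python3 - <<'E'
from m import *
t=camera("top");s=camera("side");crop(s,"s15.png",230,130,110,130,4);crop(t,"t15.png",180,85,190,110,4)
hsv=cv2.cvtColor(t["pixels"],cv2.COLOR_RGB2HSV);H,S=hsv[...,0],hsv[...,1]
for st,ce,m in blobs((H>75)&(H<95)&(S>120),10):
    if ce[1]<190 and ce[0]<360: print(ce,st,np.round(onz(t,*rect(m)[0],88),1))
E
```

```text
time_s: 36.7
tool_pos: [587.8, -55.5, 235.8]
tcp_rot: [0.711, -0.017, 0.703, 0.019]
force: [1.4, 0.9, -0.3]
opening: 49.8
time_s: 37.6
tool_pos: [495.7, -346.9, 229.8]
tcp_rot: [0.707, -0.014, 0.706, 0.015]
force: [1.3, 1.4, 0.1]
opening: 50.0
{'t': 37.6, 'pos': [495.7, -346.9, 229.8], 'x': [0.001, 0.0, -1.0], 'zyaw': np.float64(2.34), 'j7': np.float64(0.13), 'F': [1.3, 1.4, 0.1], 'open': 50.0}
[325.13888889 160.        ] [322 154   7  13  72] [ 605.6 -126.2]
[248.5520362  164.70135747] [240 158  19  14 221] [594.6  84.9]
```

View pics/t15.png

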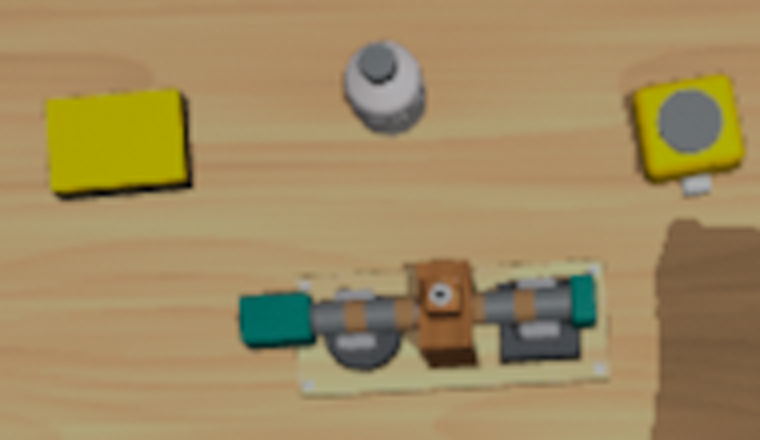

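View pics/s15.png

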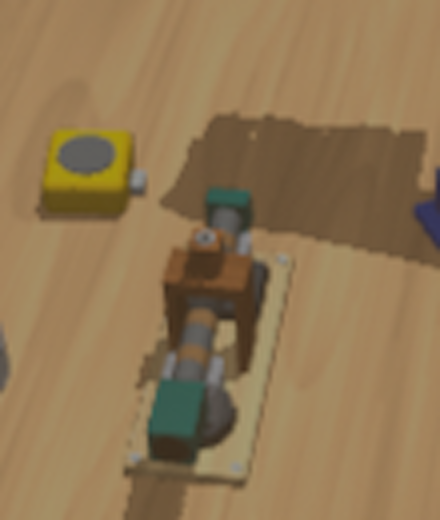

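```bash
python3 - <<'E'
from h import *
from bench import workorder
t=camera("top");s=camera("side")
print(tri(t,(289.4,158.1),s,(230+205/4-.4,130+238/4-.4)), onz(t,289.4,158.1,134))
print(workorder.finish_job())
E
```

```text
(array([602.05922568, -30.81435356, 133.54377853]), np.float64(0.3057643577298549)) [602.11896406 -30.83488989]
the job is handed in; nothing more can be done
None
```

The tube is set up for drilling as asked, and I handed the job in after about 38 s of the 109 s allowed. The hand-in reports no verdict.

I placed the square-footed block, then the round-footed block, each on its own pad. Next I laid the tube in both grooves and stood the drill guide over it. The blue look-alikes and the smaller tubes were never gripped or knocked, as far as the pictures show.

| Item | Last check | Limit |
|---|---|---|
| V-blocks | Released within 1 mm of the pad centres by the arm's own reading; looked upright and in line in the pictures | 10 mm |
| Tube | About 2 mm off the board's centre each way, long connector beyond the round-footed block | 12 mm across, 18 mm along |
| Tube, after the guide was placed | Cap and connector measured the same to 0.1 mm | – |
| Guide | Bush at (602.1, -30.8) against the board centre (602.8, -30.6), bush height 133.5 mm for 134 mm expected | 12 mm each way |
| Sanding block, glue bottle, tape measure | Looked in place in the last picture; never touched | 30 mm |

- **Disagreement:** a colour-mask check of the round foot read about 5 mm off. The V-block hid part of that foot, and the picture showed the block centred, so I did not act on it.
- **Not measured:** I did not measure the bystanders' final positions or the guide's final angle. The gripper held the guide within 0.3° of the board's line when it let go.

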